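# Pack the shop's sewing box

## Task

Pack the sewing box: first stand the blue and the white thread spool upright in the two round sockets on the floor of the open teal box, one in each, and then lower the cream lift-out tray over them until it sits level with its flange down on the box's rim all round (either way round will do). Then lay the round red pin tin flat in the tray's empty compartment, the one without the tailor's chalk, and last put the teal lid over the tray, level and fully down. Leave the shears, the seam ripper and the roll of tape where they lie.

Things in the scene. Friction and masses are not known exactly. Their poses are not given: they have to be found in the camera images.
- sewing_box: Open teal box, fixed; 148 (x) x 195 (y) x 62 mm high, walls 4, floor 3 mm. Origin: centre of underside, y along its long side, z up. Wall across the middle (plane y=0, 48 mm high). In each half a cream round socket on the floor at x=0, y=+47 / -47 mm: ring 44 mm inside, 50 outside, 6 high; a spool stands in it on the floor, z=3 mm.
- blue_spool: Thread spool, dark blue thread, cream flanges, standing upright: 27 mm diameter at the flanges (7 mm thick, top and bottom), 15 mm between, 46 mm high, 18 g. Origin: centre of underside, z up its axis. Grip lightly (about 6 N) round the top flange.
- white_spool: Thread spool, whitish thread, cream flanges, standing upright; same size as the blue one (27 mm diameter, 46 mm high). Origin: centre of underside, z up its axis.
- tray: Cream tray 133 (x) x 180 (y) x 36 mm, floor 3, 0.25 kg. Origin: centre of underside. Flange 151x198, underside at z=10, rests on box rim: tray then 52 mm above box origin, 3.5 play a side, centred. Wall at y=0 bears teal grip bar, 60 along x, 10 wide, z 21 to 33; close along y. Halves 128 (x) x 86 (y): y>0 holds two chalks 8 mm high (part of tray, y>34 mm); y<0, centre -44.5, is empty, for the tin.
- pin_tin: Round closed pin tin, red lid, 66 mm diameter, 22 mm high (red lid from 10 mm up), 60 g, lying flat. Origin: centre of underside, z up. Grip across its diameter.
- lid: Teal cap lid 146 (x) x 193 (y) mm, 0.18 kg, right way up; skirt 12 mm deep, inside 140x187, plate top z=15. Origin: centre of the skirt's underside. Cream bar handle in the middle: 86 along y, 12 wide, z 32 to 43, open below, posts at y=+/-36; close along x. Fully down, the plate rests on the tray's rim, skirt outside it (3.5 mm play a side), origin 24 mm above the tray's, 76 above the box's.
- shears: Tailor's shears with black bows, 88 x 217 x 9 mm, closed, lying flat: a bystander. Origin: middle of its underside; blades towards -y.
- seam_ripper: Red seam ripper, 11 x 114 x 11 mm, lying flat: a bystander. Origin: middle of its length, underside; y along its length.
- tape_roll: Roll of yellowish tape lying flat, 96 mm diameter, 25 mm high: a bystander. Origin: centre of its underside.
- clothes_corner (a point): Corner nearest the robot, at its lower end, of the solid row of clothes hanging over the far left part of the counter. They reach from 90 mm above the counter to 0.7 m, and from this point away from the robot to both sides, as a wedge: keep arm and hand on the robot's side of it.
Things that resemble listed ones, but are neither listed nor needed, are in the scene too. What is shaped like the blue_spool but brown is not meant.

How it is judged:
On the way, in this order (a step that is already met when the one before it is completed fails the run):
1. both spools stand upright in the box's sockets, one in each, released (((x of blue_spool in the frame of sewing_box between -0.012 and 0.012 m and y of blue_spool in the frame of sewing_box between 0.035 and 0.059 m and z of blue_spool in the frame of sewing_box between 0 and 0.006 m and angle between each of blue_spool, white_spool's own z axis and vertical below 0.12 rad and x of white_spool in the frame of sewing_box between -0.012 and 0.012 m and y of white_spool in the frame of sewing_box between -0.059 and -0.035 m and z of white_spool in the frame of sewing_box between 0 and 0.006 m) or (x of blue_spool in the frame of sewing_box between -0.012 and 0.012 m and y of blue_spool in the frame of sewing_box between -0.059 and -0.035 m and z of blue_spool in the frame of sewing_box between 0 and 0.006 m and angle between each of blue_spool, white_spool's own z axis and vertical below 0.12 rad and x of white_spool in the frame of sewing_box between -0.012 and 0.012 m and y of white_spool in the frame of sewing_box between 0.035 and 0.059 m and z of white_spool in the frame of sewing_box between 0 and 0.006 m)) and contact force between the fingers and blue_spool below 0.3 N and contact force between the fingers and white_spool below 0.3 N), for 0.2 s.
2. the tray sits level on the box's rim over the spools, released (((x of blue_spool in the frame of sewing_box between -0.012 and 0.012 m and y of blue_spool in the frame of sewing_box between 0.035 and 0.059 m and z of blue_spool in the frame of sewing_box between 0 and 0.006 m and angle between each of blue_spool, white_spool's own z axis and vertical below 0.12 rad and x of white_spool in the frame of sewing_box between -0.012 and 0.012 m and y of white_spool in the frame of sewing_box between -0.059 and -0.035 m and z of white_spool in the frame of sewing_box between 0 and 0.006 m) or (x of blue_spool in the frame of sewing_box between -0.012 and 0.012 m and y of blue_spool in the frame of sewing_box between -0.059 and -0.035 m and z of blue_spool in the frame of sewing_box between 0 and 0.006 m and angle between each of blue_spool, white_spool's own z axis and vertical below 0.12 rad and x of white_spool in the frame of sewing_box between -0.012 and 0.012 m and y of white_spool in the frame of sewing_box between 0.035 and 0.059 m and z of white_spool in the frame of sewing_box between 0 and 0.006 m)) and x of tray in the frame of sewing_box between -0.008 and 0.008 m and y of tray in the frame of sewing_box between -0.008 and 0.008 m and z of tray in the frame of sewing_box between 0.049 and 0.055 m and angle between tray's own z axis and vertical below 0.04 rad and angle between the x axis of tray and the x axis of sewing_box, either way round below 0.12 rad and contact force between the fingers and tray below 0.3 N), for 0.2 s.
3. the pin tin lies flat in the tray's empty compartment, released (((x of blue_spool in the frame of sewing_box between -0.012 and 0.012 m and y of blue_spool in the frame of sewing_box between 0.035 and 0.059 m and z of blue_spool in the frame of sewing_box between 0 and 0.006 m and angle between each of blue_spool, white_spool's own z axis and vertical below 0.12 rad and x of white_spool in the frame of sewing_box between -0.012 and 0.012 m and y of white_spool in the frame of sewing_box between -0.059 and -0.035 m and z of white_spool in the frame of sewing_box between 0 and 0.006 m) or (x of blue_spool in the frame of sewing_box between -0.012 and 0.012 m and y of blue_spool in the frame of sewing_box between -0.059 and -0.035 m and z of blue_spool in the frame of sewing_box between 0 and 0.006 m and angle between each of blue_spool, white_spool's own z axis and vertical below 0.12 rad and x of white_spool in the frame of sewing_box between -0.012 and 0.012 m and y of white_spool in the frame of sewing_box between 0.035 and 0.059 m and z of white_spool in the frame of sewing_box between 0 and 0.006 m)) and x of tray in the frame of sewing_box between -0.008 and 0.008 m and y of tray in the frame of sewing_box between -0.008 and 0.008 m and z of tray in the frame of sewing_box between 0.049 and 0.055 m and angle between tray's own z axis and vertical below 0.04 rad and angle between the x axis of tray and the x axis of sewing_box, either way round below 0.12 rad and x of pin_tin in the frame of tray between -0.04 and 0.04 m and y of pin_tin in the frame of tray between -0.062 and -0.028 m and z of pin_tin in the frame of tray between 0 and 0.007 m and angle between pin_tin's own z axis and vertical below 0.08 rad and contact force between the fingers and pin_tin below 0.3 N), for 0.2 s.
At the end, for the whole second after the job is handed in: One spool upright in each socket (within 12 mm); tray level on the box's rim (within 3 mm of seated height, 8 mm of centred); pin tin flat in the tray's empty compartment; lid level, fully down on the tray (within 3 mm in height, 14 mm of centred); either way round; all at rest (((x of blue_spool in the frame of sewing_box between -0.012 and 0.012 m and y of blue_spool in the frame of sewing_box between 0.035 and 0.059 m and z of blue_spool in the frame of sewing_box between 0 and 0.006 m and angle between each of blue_spool, white_spool's own z axis and vertical below 0.12 rad and x of white_spool in the frame of sewing_box between -0.012 and 0.012 m and y of white_spool in the frame of sewing_box between -0.059 and -0.035 m and z of white_spool in the frame of sewing_box between 0 and 0.006 m) or (x of blue_spool in the frame of sewing_box between -0.012 and 0.012 m and y of blue_spool in the frame of sewing_box between -0.059 and -0.035 m and z of blue_spool in the frame of sewing_box between 0 and 0.006 m and angle between each of blue_spool, white_spool's own z axis and vertical below 0.12 rad and x of white_spool in the frame of sewing_box between -0.012 and 0.012 m and y of white_spool in the frame of sewing_box between 0.035 and 0.059 m and z of white_spool in the frame of sewing_box between 0 and 0.006 m)) and x of tray in the frame of sewing_box between -0.008 and 0.008 m and y of tray in the frame of sewing_box between -0.008 and 0.008 m and z of tray in the frame of sewing_box between 0.049 and 0.055 m and angle between each of tray, lid's own z axis and vertical below 0.04 rad and angle between the x axis of tray and the x axis of sewing_box, either way round below 0.12 rad and x of pin_tin in the frame of tray between -0.04 and 0.04 m and y of pin_tin in the frame of tray between -0.062 and -0.028 m and z of pin_tin in the frame of tray between 0 and 0.007 m and angle between pin_tin's own z axis and vertical below 0.08 rad and x of lid in the frame of sewing_box between -0.014 and 0.014 m and y of lid in the frame of sewing_box between -0.014 and 0.014 m and z of lid in the frame of sewing_box between 0.073 and 0.079 m and angle between the x axis of lid and the x axis of sewing_box, either way round below 0.16 rad and linear speed of each of blue_spool, white_spool, tray, pin_tin, lid below 0.02 m/s); the robot touches nothing.
It fails at once if the shears is moved by more than 25 mm (distance of shears from where it was at the start of the episode above 0.025 m).
It fails at once if the seam ripper is moved by more than 25 mm (distance of seam_ripper from where it was at the start of the episode above 0.025 m).
It fails at once if the roll of tape is moved by more than 25 mm (distance of tape_roll from where it was at the start of the episode above 0.025 m).
It also fails if it takes over 134 s, if anything falls off the work surface, if the arm or the gripper's body presses on something with over 40 N, if the wrist force passes 120 N, or if a joint passes its speed limit or range.

## Robot

A 7-joint arm with a two-finger parallel gripper is mounted at the origin on a cart in front of the work surface, level with it; the furniture and walls round the work are solid. World frame = base frame: x ahead of the robot, y to its left, z up, the work surface at z = 0. Lengths are in m, angles in rad, forces in N, time in s.
With the tool pointing down it reaches from about 0.4 to 0.85 m from the base axis. Payload 4.5 kg.
Tool frame: the origin (TCP) lies on the centre line of the jaws, within the pads' length; the fingertips stand 14 mm ahead of it and the grasp point (between the pads) lies 5 mm behind it; z points along the fingers, y is the direction in which the jaws open and shut (so a half turn about z gives the same grasp; the last joint's range is limited). The gripper opens to 88 mm and grips with 3 to 60 N. Pads are 18 mm wide; open, the fingers measure 123 mm over their backs; the gripper's body (75 mm by 187 mm) begins 45 mm behind the grasp point.
Start: joints at [1.157, 0.689, -0.195, 1.565, 0.157, 0.902, -0.215], TCP at [0.271, -0.563, 0.253] pointing down, gripper open.
Joint ranges: [-3.01, 3.01], [-0.46, 2.08], [-1.47, 1.51], [0.13, 2.56], [-1, 4.14], [0.04, 2.09], [-2.66, 2.66]. Speed limits (rad/s): [2.57, 2.57, 3.14, 3.14, 3.14, 3.14, 3.14].

## Interface

Orientations are given as a unit quaternion [w, x, y, z].
In Python, from bench import sensors, read_camera, get_calibration, workorder gives the robot as it stands.
- The arm moves only by the tool drive_tool, never from a script. Its argument "deltas" is a list of rows, each an object of numbers: "x", "y", "z": the shift along the tool's x, y, z in units of 40 mm (1.0 is 40 mm); "rx", "ry", "rz": the turn, a rotation vector about the tool's x, y, z in units of 0.12 rad (1.0 is 0.12 rad); "gripper": the finger opening in mm, from 0 to 88.1. In form: [{"x": .., "y": .., "z": .., "rx": .., "ry": .., "rz": .., "gripper": ..}, ...]. A call has 1 to 20 rows; each row shifts and turns the commanded pose from where the row before left it, along the tool's axes as they then stand; what a row does not reach is not made up. A row lasts 1/12 s, in which the tool goes at most 41.7 mm and 7.16 degrees, less where a joint would pass 70% of its speed; a pose out of reach is approached as far as the arm can. A call with a number of a shift or a turn outside -1 to 1 is refused whole. A call with a gripper value outside its range is refused whole. The fingers move at their own pace and stop on an object; "grip_force" is the grip in N (left out, the last holds). Time passes only in rows, so rows that do not move let the fingers close. It gives the time, the measured TCP pose, the force and the opening at its end, in the units of the state.
- sensors.sense(): the state, without advancing time (a new reading comes with each control period).
- read_camera(name): name is "scene" or "top" or "wrist"; returns the picture (400x640x3 uint8, red, green, blue); there is no depth.
- get_calibration(name): a dict with "fx", "fy", "cx", "cy" (pixels), "dist" ([k1, k2, p1, p2, k3] as OpenCV has them; the pictures are not rectified), "R" (3x3) and "t" (3): a world point X has camera coordinates R X + t; the wrist camera has in their place "T_tool_cam" (4x4, takes a point from camera to tool coordinates, whose origin is the TCP and whose axes are the flange's). Camera axes: x right, y down, z forward; pixel columns grow to the right and rows downward; lengths in m; the calibration is good to about 2 mm. A picture is of the moment at which its call begins: read the wrist's pose just before it. get_calibration takes no time and is no camera call.
- workorder.sign_off(): hands the job in, once; it reports no verdict.
The state is a dict: "time_s": time; "joint_positions": joint angles; "dq": joint speeds; "joint_torque": joint torques, N m; "position": TCP position; "eef_rot": TCP orientation; "ft_force": force on the tool from outside, world axes, zero at the start; "ft_torque": the same for the moment, N m; "opening": opening from 0.0 (shut) to 1.0 (fully open).
Only numpy, scipy, OpenCV 4.12 (cv2) and the standard library are available. Lean on these libraries where they do the work, as an engineer would, in place of code of your own. Each camera call takes 0.05 s, during which the arm holds its last target. There are 200 camera calls.

## Working session

There is one attempt and no reset: what is moved stays moved. The work goes in short steps, Python scripts to look and compute and a tool call to move; the robot and the scene stay as the last step left them, time stands still between calls to the robot, and variables do not carry over. Pictures are saved under pics/ and viewed, about 12 in all and at most 16, crops included, and the job is handed in when it is done.

Besides the shell and the picture viewer there is one more tool, called in YAML: its name, and indented under it one key for each argument. drive_tool: Moves the arm, as the interface text tells. Its arguments: {"type":"object","properties":{"deltas":{"type":"array"},"grip_force":{"type":"number"}},"required":["deltas"]}

```bash
mkdir -p pics; cat > h.py <<'E'
import numpy as np, cv2
from bench import sensors, read_camera, get_calibration, workorder
from scipy.spatial.transform import Rotation as Rn
def snap(n,f):
    im=read_camera(n); cv2.imwrite(f'pics/{f}.png',cv2.cvtColor(im,cv2.COLOR_RGB2BGR)); return im
def pose():
    s=sensors.sense(); q=np.array(s['eef_rot']); return np.array(s['position']),Rn.from_quat(q[[1,2,3,0]]).as_matrix(),s
def cam(n,p=None,R=None):
    c=get_calibration(n); K=np.array([[c['fx'],0,c['cx']],[0,c['fy'],c['cy']],[0,0,1]]); d=np.array(c['dist'])
    if n=='wrist':
        T=np.array(c['T_tool_cam']); Rw=R@T[:3,:3]; o=R@T[:3,3]+p; return K,d,Rw.T,-Rw.T@o
    return K,d,np.array(c['R']),np.array(c['t'])
def px2w(n,uv,z,p=None,R=None):
    K,d,Rc,t=cam(n,p,R); uv=np.array(uv,float).reshape(-1,1,2)
    r=cv2.undistortPoints(uv,K,d).reshape(-1,2); r=np.c_[r,np.ones(len(r))]@Rc; o=-Rc.T@t
    z=np.broadcast_to(z,len(r)); return o+r*((z-o[2])/r[:,2])[:,None]
def w2px(n,X,p=None,R=None):
    K,d,Rc,t=cam(n,p,R); return cv2.projectPoints(np.array(X,float).reshape(-1,1,3),cv2.Rodrigues(Rc)[0],t,K,d)[0].reshape(-1,2)
E
python3 - <<'E'
from h import *
snap('scene','s0');snap('top','t0')
p,R,s=pose();print(p,R,s)
for n in('scene','top'):
  K,d,Rc,t=cam(n);print(n,-Rc.T@t,Rc[2],K[0,0])
print(get_calibration('wrist')['T_tool_cam'])
E
```

```text
[ 0.27034308 -0.56291541  0.25200976] [[ 9.01375128e-01  4.33038366e-01 -8.07690236e-04]
 [ 4.33039102e-01 -9.01374046e-01  1.40207401e-03]
 [-1.20879179e-04 -1.61355609e-03 -9.99998691e-01]] {'time_s': 0.1, 'joint_positions': array([ 1.1568004 ,  0.68988051, -0.19451843,  1.56621247,  0.1572994 ,
        0.90250812, -0.21510562]), 'dq': array([-0.00092272, -0.00114514, -0.00022367, -0.00146702, -0.00138223,
       -0.00074968, -0.00145136]), 'joint_torque': array([-3.69892470e-03, -5.28501427e+01, -1.27144296e+00, -1.53837365e+01,
       -5.25124627e-02,  1.96150133e-03,  6.43143522e-06]), 'position': array([ 0.27034308, -0.56291541,  0.25200976]), 'eef_rot': array([-7.73213287e-04,  9.75031777e-01,  2.22063908e-01, -2.38086962e-04]), 'ft_force': array([-0.01956478, -0.53902892, -0.09626784]), 'ft_torque': array([ 0.03996196, -0.01942477, -0.00051804]), 'opening': 1.0029492894981835}
scene [-0.4467277  -0.70779782  0.70252214] [ 0.76925212  0.42825451 -0.47418271] 454.83296773121776
top [ 0.26094063 -0.15428857  1.37688031] [ 0.24090275 -0.00289773 -0.97054493] 418.5395876413588
[[ 6.15188058e-04 -9.54729532e-01 -2.97474607e-01  7.62175303e-02]
 [ 9.99999795e-01  5.34913655e-04  3.51257102e-04 -4.52940081e-04]
 [-1.76232300e-04 -2.97474762e-01  9.54729666e-01 -1.32619606e-01]
 [ 0.00000000e+00  0.00000000e+00  0.00000000e+00  1.00000000e+00]]
```

View pics/s0.png

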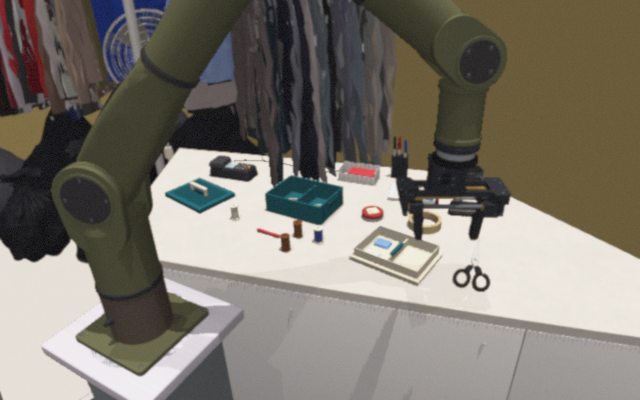

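View pics/t0.png

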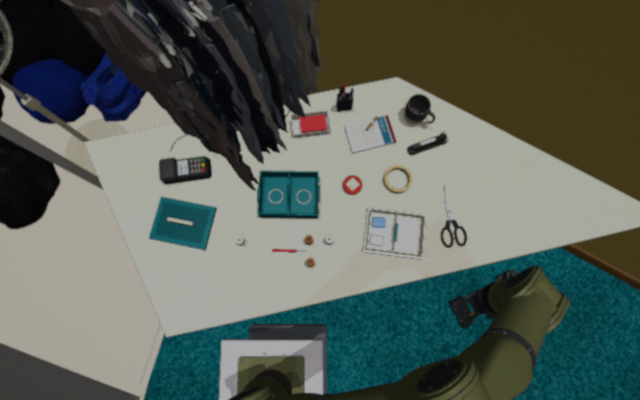

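The scene shows the arm at right. In the top view the box is at (289,194), lid (182,223), tray (394,232), tin (352,185), tape (397,179), shears (452,225) and ripper (288,250). There are spools at (240,240), (309,240), (329,240) and (310,263). I'll enlarge to tell the spools apart.

```bash
python3 - <<'E'
import cv2
im=cv2.imread('pics/t0.png')[145:285,140:340]
cv2.imwrite('pics/c1.png',cv2.resize(im,None,fx=4,fy=4,interpolation=cv2.INTER_CUBIC))
im=cv2.imread('pics/t0.png')[145:285,330:480]
cv2.imwrite('pics/c2.png',cv2.resize(im,None,fx=4,fy=4,interpolation=cv2.INTER_CUBIC))
E
```

```text
(no output)
```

View pics/c1.png

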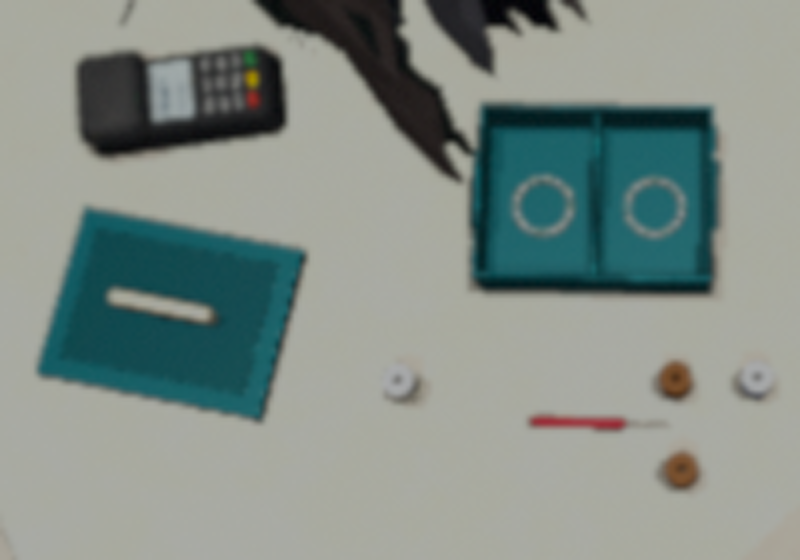

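View pics/c2.png

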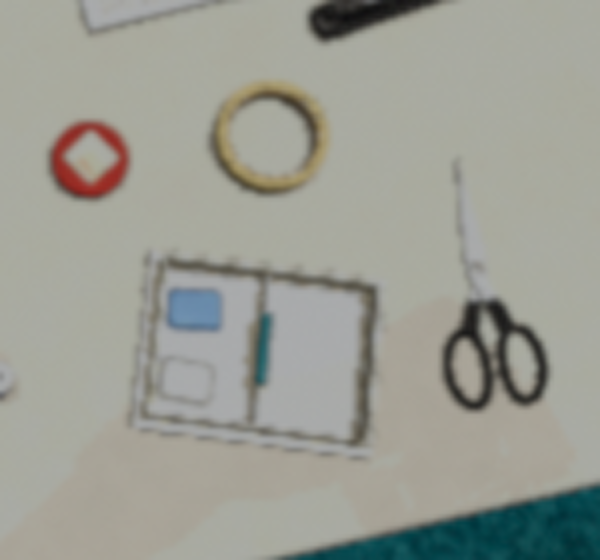

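In crop 1 the spools are at (399,382) with a light top, the two brown ones at (676,380) and (681,470), and one at (755,380). The box sockets are at (543,206) and (654,207), and the clothes' tip is near (460,180). In crop 2 the tin is at (90,160), the tray bar runs (266,316) to (261,384), and the chalks are on the box side, so the empty half is on the -y side. Next I'll compute positions and project the spools into the scene camera to confirm which is blue.

```bash
python3 - <<'E'
from h import *
np.set_printoptions(precision=4,suppress=True)
f1=lambda a:np.array(a,float)/4+[140-.375,145-.375]; f2=lambda a:np.array(a,float)/4+[330-.375,145-.375]
S=px2w('top',f1([(399,381),(755,379),(676,379),(681,469)]),.046);print('spools W,B?,br,br',S)
print('scenepx',w2px('scene',S))
print('sockets',px2w('top',f1([(543,206),(654,207)]),.009))
print('boxrim TL TR BR BL',px2w('top',f1([(482,104),(713,107),(712,291),(474,289)]),.062))
print('tin',px2w('top',f2([(90,160)]),.022))
print('traybar',px2w('top',f2([(266,316),(261,384)]),.033))
print('trayfl',px2w('top',f2([(166,252),(377,285),(367,455),(132,427)]),[.036,.036,.02,.02]))
print('lidhandle',px2w('top',f1([(108,295),(215,317)]),.043))
print('lidcorn',px2w('top',f1([(86,208),(306,253),(262,420),(39,374)]),.015))
print('clothes tip',px2w('top',f1([(460,180)]),.09))
print('tape',px2w('top',f2([(271,137)]),.025),'shears',px2w('top',f2([(460,160),(495,407)]),.009), 'ripper',px2w('top',f1([(530,420),(668,425)]),.01))
im=cv2.imread('pics/s0.png')[190:260,220:340]
cv2.imwrite('pics/c3.png',cv2.resize(im,None,fx=6,fy=6,interpolation=cv2.INTER_CUBIC))
E
```

```text
spools W,B?,br,br [[ 0.4596  0.1047  0.046 ]
 [ 0.4601 -0.1804  0.046 ]
 [ 0.4604 -0.1172  0.046 ]
 [ 0.3887 -0.1213  0.046 ]]
scenepx [[233.3073 205.1844]
 [316.6914 227.5119]
 [296.8364 222.1236]
 [284.1434 235.151 ]]
sockets [[ 0.6134 -0.0036  0.009 ]
 [ 0.6121 -0.0973  0.009 ]]
boxrim TL TR BR BL [[ 0.6867  0.0428  0.062 ]
 [ 0.6832 -0.1476  0.062 ]
 [ 0.5288 -0.1463  0.062 ]
 [ 0.5313  0.0444  0.062 ]]
tin [[ 0.6488 -0.2625  0.022 ]]
traybar [[ 0.5127 -0.4025  0.033 ]
 [ 0.4568 -0.3958  0.033 ]]
trayfl [[ 0.566  -0.3221  0.036 ]
 [ 0.5374 -0.4945  0.036 ]
 [ 0.4003 -0.4816  0.02  ]
 [ 0.4242 -0.2917  0.02  ]]
lidhandle [[0.5313 0.3464 0.043 ]
 [0.5128 0.2573 0.043 ]]
lidcorn [[0.6118 0.3819 0.015 ]
 [0.5722 0.1932 0.015 ]
 [0.4325 0.2216 0.015 ]
 [0.4708 0.4089 0.015 ]]
clothes tip [[0.6142 0.0542 0.09  ]]
tape [[ 0.6675 -0.4156  0.025 ]] shears [[ 0.6513 -0.5794  0.009 ]
 [ 0.44   -0.5925  0.009 ]] ripper [[ 0.4325  0.0031  0.01  ]
 [ 0.4279 -0.1097  0.01  ]]
```

View pics/c3.png

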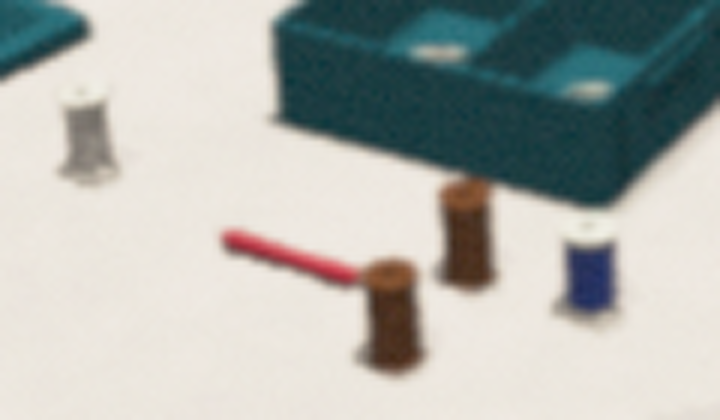

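In the enlarged scene crop, white is at (85,130), blue at (590,265) and the two brown ones at (467,235) and (392,315). The projections agree with the top view, so blue is at about (0.460,-0.180) and white at (0.460,0.105). Next I go above blue.

drive_tool:
  deltas:
    - {"x": 0.7, "y": -0.55, "gripper": 45}
    - {"x": 0.7, "y": -0.55}
    - {"x": 0.7, "y": -0.55}
    - {"x": 0.7, "y": -0.55}
    - {"x": 0.7, "y": -0.55}
    - {"x": 0.7, "y": -0.55}
    - {"x": 0.7, "y": -0.55}
    - {"x": 0.7, "y": -0.55}
    - {"x": 0.7, "y": -0.55}
    - {"x": 0.7, "y": -0.55}
    - {"x": 0.7, "y": -0.55}
    - {"x": 0.7, "y": -0.55}
    - {}
  grip_force: 6

```text
invalid input
```

```bash
cat >> h.py <<'E'
np.set_printoptions(precision=4,suppress=True)
def plan(target=None,yaw=None,tilt=0):
    """yaw: world angle (deg) of tool x; tilt: lean of hand about tool y (deg). Prints shift in tool units, then turn units"""
    p,R,s=pose()
    print('p',p,'yaw',np.degrees(np.arctan2(R[1,0],R[0,0])),'q',s['joint_positions'],'F',s['ft_force'],'open',s['opening']*88.1,'t',s['time_s'])
    if target is not None: print('shift units',R.T@(np.array(target)-p)/.04)
    if yaw is not None:
        y=np.radians(yaw);D=np.c_[[np.cos(y),np.sin(y),0],[np.sin(y),-np.cos(y),0],[0,0,-1]]@Rn.from_euler('y',tilt,degrees=True).as_matrix()
        print('turn units',Rn.from_matrix(R.T@D).as_rotvec()/.12)
        if target is not None: print('shift after turn',D.T@(np.array(target)-p)/.04)
E
python3 -c "
from h import *
plan([.46,-.18,.16],180)"
```

```text
p [ 0.2703 -0.5629  0.252 ] yaw 25.660584612654368 q [ 1.1568  0.6899 -0.1945  1.5662  0.1573  0.9025 -0.2151] F [-0.0196 -0.539  -0.0963] open 88.35983240478996 t 0.1
shift units [ 8.4195 -6.5718  2.3098]
turn units [ -0.0055  -0.0178 -22.4478]
shift after turn [-4.7414  9.5729  2.3002]
```

drive_tool:
  deltas:
    - {"x": 0.7, "y": -0.55, "gripper": 45}
    - {"x": 0.7, "y": -0.55}
    - {"x": 0.7, "y": -0.55}
    - {"x": 0.7, "y": -0.55}
    - {"x": 0.7, "y": -0.55}
    - {"x": 0.7, "y": -0.55}
    - {"x": 0.7, "y": -0.55}
    - {"x": 0.7, "y": -0.55}
    - {"x": 0.7, "y": -0.55}
    - {"x": 0.7, "y": -0.55}
    - {"x": 0.7, "y": -0.55}
    - {"x": 0.7, "y": -0.55}
  grip_force: 6

```text
invalid input
```

drive_tool:
  deltas:
    - {"rz": -1}
    - {"rz": -1}
    - {"rz": -1}
    - {"rz": -1}
    - {"rz": -1}
    - {"rz": -1}
    - {"rz": -1}
    - {"rz": -1}
    - {"rz": -1}
    - {"rz": -1}
    - {"rz": -1}
    - {"rz": -1}
    - {"rz": -1}
    - {"rz": -1}
    - {"rz": -1}
    - {"rz": -1}
    - {"rz": -1}
    - {"rz": -1}
    - {"rz": -1}
    - {"rz": -1}

```text
invalid input
```

```bash
python3 -c "
from h import *
plan([.46,-.18,.16],180)"
```

```text
p [ 0.2703 -0.5629  0.252 ] yaw 25.660584612654368 q [ 1.1568  0.6899 -0.1945  1.5662  0.1573  0.9025 -0.2151] F [-0.0196 -0.539  -0.0963] open 88.35983240478996 t 0.1
shift units [ 8.4195 -6.5718  2.3098]
turn units [ -0.0055  -0.0178 -22.4478]
shift after turn [-4.7414  9.5729  2.3002]
```

Rows probably need every key. I'll try one full row.

drive_tool:
  deltas:
    - {"x": 0.7, "y": -0.55, "z": 0, "rx": 0, "ry": 0, "rz": 0, "gripper": 45}
  grip_force: 6

```text
time_s: 0.18
position: [0.2812, -0.5373, 0.2519]
eef_rot: [0.002, 0.976, 0.217, -0.002]
ft_force: [0.7, -1.2, -0.0]
opening: 0.949
```

drive_tool:
  deltas:
    - {"x": 0.7, "y": -0.55, "z": 0, "rx": 0, "ry": 0, "rz": 0, "gripper": 45}
    - {"x": 0.7, "y": -0.55, "z": 0, "rx": 0, "ry": 0, "rz": 0, "gripper": 45}
    - {"x": 0.7, "y": -0.55, "z": 0, "rx": 0, "ry": 0, "rz": 0, "gripper": 45}
    - {"x": 0.7, "y": -0.55, "z": 0, "rx": 0, "ry": 0, "rz": 0, "gripper": 45}
    - {"x": 0.7, "y": -0.55, "z": 0, "rx": 0, "ry": 0, "rz": 0, "gripper": 45}
    - {"x": 0.7, "y": -0.55, "z": 0, "rx": 0, "ry": 0, "rz": 0, "gripper": 45}
    - {"x": 0.7, "y": -0.55, "z": 0, "rx": 0, "ry": 0, "rz": 0, "gripper": 45}
    - {"x": 0.7, "y": -0.55, "z": 0, "rx": 0, "ry": 0, "rz": 0, "gripper": 45}
    - {"x": 0.7, "y": -0.55, "z": 0, "rx": 0, "ry": 0, "rz": 0, "gripper": 45}
    - {"x": 0.7, "y": -0.55, "z": 0, "rx": 0, "ry": 0, "rz": 0, "gripper": 45}
    - {"x": 0.7, "y": -0.55, "z": 0, "rx": 0, "ry": 0, "rz": 0, "gripper": 45}

```text
time_s: 1.1
position: [0.4595, -0.1782, 0.2526]
eef_rot: [-0.0, 0.975, 0.222, -0.0]
ft_force: [-0.2, -0.7, -1.2]
opening: 0.511
```

drive_tool:
  deltas:
    - {"x": 0, "y": 0, "z": 0, "rx": 0, "ry": 0, "rz": -1, "gripper": 45}
    - {"x": 0, "y": 0, "z": 0, "rx": 0, "ry": 0, "rz": -1, "gripper": 45}
    - {"x": 0, "y": 0, "z": 0, "rx": 0, "ry": 0, "rz": -1, "gripper": 45}
    - {"x": 0, "y": 0, "z": 0, "rx": 0, "ry": 0, "rz": -1, "gripper": 45}
    - {"x": 0, "y": 0, "z": 0, "rx": 0, "ry": 0, "rz": -1, "gripper": 45}
    - {"x": 0, "y": 0, "z": 0, "rx": 0, "ry": 0, "rz": -1, "gripper": 45}
    - {"x": 0, "y": 0, "z": 0, "rx": 0, "ry": 0, "rz": -1, "gripper": 45}
    - {"x": 0, "y": 0, "z": 0, "rx": 0, "ry": 0, "rz": -1, "gripper": 45}
    - {"x": 0, "y": 0, "z": 0, "rx": 0, "ry": 0, "rz": -1, "gripper": 45}
    - {"x": 0, "y": 0, "z": 0, "rx": 0, "ry": 0, "rz": -1, "gripper": 45}
    - {"x": 0, "y": 0, "z": 0, "rx": 0, "ry": 0, "rz": -1, "gripper": 45}
    - {"x": 0, "y": 0, "z": 0, "rx": 0, "ry": 0, "rz": -1, "gripper": 45}
    - {"x": 0, "y": 0, "z": 0, "rx": 0, "ry": 0, "rz": -1, "gripper": 45}
    - {"x": 0, "y": 0, "z": 0, "rx": 0, "ry": 0, "rz": -1, "gripper": 45}
    - {"x": 0, "y": 0, "z": 0, "rx": 0, "ry": 0, "rz": -1, "gripper": 45}
    - {"x": 0, "y": 0, "z": 0, "rx": 0, "ry": 0, "rz": -1, "gripper": 45}
    - {"x": 0, "y": 0, "z": 0, "rx": 0, "ry": 0, "rz": -1, "gripper": 45}
    - {"x": 0, "y": 0, "z": 0, "rx": 0, "ry": 0, "rz": -1, "gripper": 45}
    - {"x": 0, "y": 0, "z": 0, "rx": 0, "ry": 0, "rz": -1, "gripper": 45}
    - {"x": 0, "y": 0, "z": 0, "rx": 0, "ry": 0, "rz": -1, "gripper": 45}

```text
time_s: 2.77
position: [0.4589, -0.1801, 0.2525]
eef_rot: [-0.0, 0.144, 0.99, -0.0]
ft_force: [-0.7, 0.0, -0.1]
opening: 0.512
```

```bash
python3 -c "
from h import *
plan([.46,-.18,.16],180)"
```

```text
p [ 0.4589 -0.1801  0.2525] yaw 163.49702912419977 q [ 0.8103  0.6366 -0.8638  1.9354  0.6347  0.8671  0.8931] F [-0.7427  0.0447 -0.1177] open 45.09124941967369 t 2.7667
shift units [-0.0278  0.0101  2.3113]
turn units [-0.0011 -0.0055 -2.4003]
shift after turn [-0.0279  0.0017  2.3113]
```

drive_tool:
  deltas:
    - {"x": 0, "y": 0, "z": 0, "rx": 0, "ry": 0, "rz": -0.8, "gripper": 45}
    - {"x": 0, "y": 0, "z": 0, "rx": 0, "ry": 0, "rz": -0.8, "gripper": 45}
    - {"x": 0, "y": 0, "z": 0, "rx": 0, "ry": 0, "rz": -0.8, "gripper": 45}
    - {"x": 0, "y": 0, "z": 0.4, "rx": 0, "ry": 0, "rz": 0, "gripper": 45}
    - {"x": 0, "y": 0, "z": 0, "rx": 0, "ry": 0, "rz": 0, "gripper": 45}
    - {"x": 0, "y": 0, "z": 0, "rx": 0, "ry": 0, "rz": 0, "gripper": 45}

```text
time_s: 3.27
position: [0.4584, -0.18, 0.2362]
eef_rot: [-0.001, 0.003, 1.0, 0.0]
ft_force: [0.2, 1.1, -0.1]
opening: 0.506
```

```bash
python3 -c "
from h import *
p,R,s=pose();np.savez('w1',p=p,R=R);snap('wrist','w1');plan()
print(w2px('wrist',[[.46,-.18,.046],[.6134,-.0036,.009],[.614,.054,.09],[.6488,-.2625,.022]],p,R))
im=cv2.imread('pics/w1.png');cv2.imwrite('pics/w1b.png',cv2.resize(im,(800,500)))"
```

```text
p [ 0.459  -0.1799  0.2367] yaw 179.6515096862862 q [ 0.8351  0.6829 -0.9213  1.9523  0.715   0.8731  1.0944] F [ 0.735  -0.1604  0.3285] open 44.92139574305949 t 3.3167
[[319.8396 182.4291]
 [460.2443 293.1472]
 [542.9802 334.3161]
 [254.7622 325.2105]]
```

View pics/w1b.png

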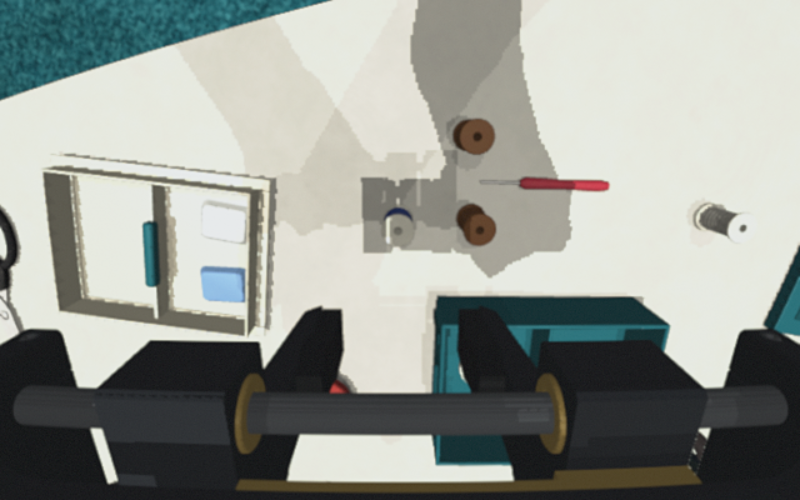

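The wrist view shows the blue top at (398,230), the browns at (478,136) and (478,230), white at (742,228), and the tray bar running (150,222) to (152,286).

```bash
python3 -c "
from h import *
d=np.load('w1.npz');p,R=d['p'],d['R']
print(px2w('wrist',np.array([(398,230),(742,228),(478,230)])/1.25,.046,p,R))
print('bar',px2w('wrist',np.array([(151,222),(151,287)])/1.25,.033,p,R))
print('box rim near corners L R in view',px2w('wrist',np.array([(437,297),(642,297)])/1.25,.062,p,R))
plan([.46,-.18,.046])"
```

```text
[[ 0.4616 -0.1815  0.046 ]
 [ 0.4606  0.1068  0.046 ]
 [ 0.4619 -0.1172  0.046 ]]
bar [[ 0.4562 -0.3909  0.033 ]
 [ 0.5154 -0.402   0.033 ]]
box rim near corners L R in view [[ 0.513  -0.1505  0.062 ]
 [ 0.5149  0.0183  0.062 ]]
p [ 0.459  -0.1799  0.2367] yaw 179.6515096862862 q [ 0.8351  0.6829 -0.9213  1.9523  0.715   0.8731  1.0944] F [ 0.735  -0.1604  0.3285] open 44.92139574305949 t 3.3167
shift units [-0.0295 -0.0029  4.7672]
```

drive_tool:
  deltas:
    - {"x": -0.05, "y": -0.03, "z": 0.6, "rx": 0, "ry": 0, "rz": 0, "gripper": 45}
    - {"x": 0, "y": 0, "z": 0.8, "rx": 0, "ry": 0, "rz": 0, "gripper": 45}
    - {"x": 0, "y": 0, "z": 0.8, "rx": 0, "ry": 0, "rz": 0, "gripper": 45}
    - {"x": 0, "y": 0, "z": 0.8, "rx": 0, "ry": 0, "rz": 0, "gripper": 45}
    - {"x": 0, "y": 0, "z": 0.8, "rx": 0, "ry": 0, "rz": 0, "gripper": 45}
    - {"x": 0, "y": 0, "z": 0.7, "rx": 0, "ry": 0, "rz": 0, "gripper": 45}
    - {"x": 0, "y": 0, "z": 0.4, "rx": 0, "ry": 0, "rz": 0, "gripper": 45}
    - {"x": 0, "y": 0, "z": 0.07, "rx": 0, "ry": 0, "rz": 0, "gripper": 45}
    - {"x": 0, "y": 0, "z": 0, "rx": 0, "ry": 0, "rz": 0, "gripper": 45}
    - {"x": 0, "y": 0, "z": 0, "rx": 0, "ry": 0, "rz": 0, "gripper": 20}
    - {"x": 0, "y": 0, "z": 0, "rx": 0, "ry": 0, "rz": 0, "gripper": 20}
    - {"x": 0, "y": 0, "z": 0, "rx": 0, "ry": 0, "rz": 0, "gripper": 20}
    - {"x": 0, "y": 0, "z": 0, "rx": 0, "ry": 0, "rz": 0, "gripper": 20}
    - {"x": 0, "y": 0, "z": 0, "rx": 0, "ry": 0, "rz": 0, "gripper": 20}
    - {"x": 0, "y": 0, "z": 0, "rx": 0, "ry": 0, "rz": 0, "gripper": 20}
  grip_force: 6

```text
time_s: 4.57
position: [0.462, -0.1815, 0.0388]
eef_rot: [0.001, 0.003, 1.0, -0.0]
ft_force: [0.5, -0.7, 7.1]
opening: 0.269
```

```bash
python3 -c "
from h import *
plan()
a=lambda l:(np.array(l,float)/4+[139.6,144.6])
print('clothes edge',px2w('top',np.r_[a([(460,180),(490,72),(583,20)]),[[300,112]],a([(400,130)])],.09))"
```

```text
p [ 0.462  -0.1815  0.0388] yaw 179.65683283948644 q [ 0.6273  0.9698 -0.5788  2.0719  1.226   0.5002  0.657 ] F [ 0.4572 -0.7242  7.1233] open 23.67084657804279 t 4.5667
clothes edge [[ 0.6143  0.0543  0.09  ]
 [ 0.7049  0.033   0.09  ]
 [ 0.7493 -0.0417  0.09  ]
 [ 0.8829 -0.0885  0.09  ]
 [ 0.6562  0.104   0.09  ]]
```

The opening reads 23.7 mm where I expected 27, and the force is 7 N. I'll take one more settle row, then look before lifting.

drive_tool:
  deltas:
    - {"x": 0, "y": 0, "z": 0, "rx": 0, "ry": 0, "rz": 0, "gripper": 20}
    - {"x": 0, "y": 0, "z": -0.1, "rx": 0, "ry": 0, "rz": 0, "gripper": 20}
    - {"x": 0, "y": 0, "z": -0.1, "rx": 0, "ry": 0, "rz": 0, "gripper": 20}

```text
time_s: 4.82
position: [0.461, -0.1812, 0.0462]
eef_rot: [-0.0, 0.003, 1.0, -0.0]
ft_force: [0.4, 0.2, -0.2]
opening: 0.265
```

```bash
python3 -c "
from h import *
p,R,s=pose();plan();im=snap('wrist','w2');print(w2px('wrist',[[.461,-.181,.046]],p,R))
im=cv2.imread('pics/w2.png')[100:400,170:470];cv2.imwrite('pics/w2b.png',cv2.resize(im,(600,600),interpolation=cv2.INTER_CUBIC))"
```

```text
p [ 0.461  -0.1812  0.0462] yaw 179.6674523013849 q [ 0.6352  0.9578 -0.5925  2.0719  1.1974  0.5129  0.6822] F [ 0.4377  0.1538 -0.209 ] open 23.334562684649626 t 4.8167
[[320.1938 279.3802]]
```

View pics/w2b.png

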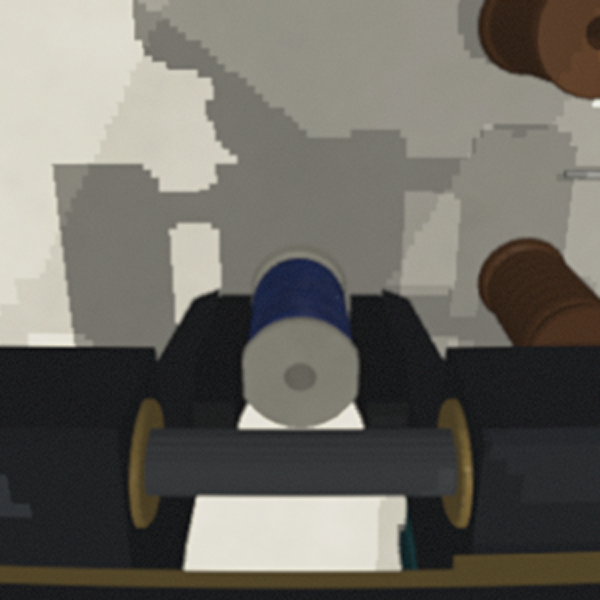

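Blue is held upright and centred between the jaws. I lift it, carry it to the right-hand socket, and turn to yaw 225 (hand parallel to the clothes edge).

drive_tool:
  deltas:
    - {"x": 0, "y": 0, "z": -0.5, "rx": 0, "ry": 0, "rz": 0, "gripper": 20}
    - {"x": 0, "y": 0, "z": -0.8, "rx": 0, "ry": 0, "rz": 0, "gripper": 20}
    - {"x": 0, "y": 0, "z": -0.8, "rx": 0, "ry": 0, "rz": 0, "gripper": 20}
    - {"x": 0, "y": 0, "z": -0.7, "rx": 0, "ry": 0, "rz": 0, "gripper": 20}
    - {"x": -0.3, "y": 0.16, "z": 0, "rx": 0, "ry": 0, "rz": 0, "gripper": 20}
    - {"x": -0.5, "y": 0.28, "z": 0, "rx": 0, "ry": 0, "rz": 0, "gripper": 20}
    - {"x": -0.6, "y": 0.34, "z": 0, "rx": 0, "ry": 0, "rz": 0, "gripper": 20}
    - {"x": -0.6, "y": 0.34, "z": 0, "rx": 0, "ry": 0, "rz": 0, "gripper": 20}
    - {"x": -0.6, "y": 0.34, "z": 0, "rx": 0, "ry": 0, "rz": 0, "gripper": 20}
    - {"x": -0.5, "y": 0.28, "z": 0, "rx": 0, "ry": 0, "rz": 0, "gripper": 20}
    - {"x": -0.4, "y": 0.22, "z": 0, "rx": 0, "ry": 0, "rz": 0, "gripper": 20}
    - {"x": -0.23, "y": 0.12, "z": 0, "rx": 0, "ry": 0, "rz": 0, "gripper": 20}

```text
time_s: 5.87
position: [0.6125, -0.0966, 0.1581]
eef_rot: [0.001, 0.002, 1.0, 0.001]
ft_force: [1.1, 0.7, -1.2]
opening: 0.269
```

drive_tool:
  deltas:
    - {"x": 0, "y": 0, "z": 0, "rx": 0, "ry": 0, "rz": -0.54, "gripper": 20}
    - {"x": 0, "y": 0, "z": 0, "rx": 0, "ry": 0, "rz": -0.75, "gripper": 20}
    - {"x": 0, "y": 0, "z": 0, "rx": 0, "ry": 0, "rz": -0.75, "gripper": 20}
    - {"x": 0, "y": 0, "z": 0, "rx": 0, "ry": 0, "rz": -0.75, "gripper": 20}
    - {"x": 0, "y": 0, "z": 0, "rx": 0, "ry": 0, "rz": -0.75, "gripper": 20}
    - {"x": 0, "y": 0, "z": 0, "rx": 0, "ry": 0, "rz": -0.75, "gripper": 20}
    - {"x": 0, "y": 0, "z": 0, "rx": 0, "ry": 0, "rz": -0.75, "gripper": 20}
    - {"x": 0, "y": 0, "z": 0, "rx": 0, "ry": 0, "rz": -0.75, "gripper": 20}
    - {"x": 0, "y": 0, "z": 0, "rx": 0, "ry": 0, "rz": -0.75, "gripper": 20}
    - {"x": 0, "y": 0, "z": 0, "rx": 0, "ry": 0, "rz": 0, "gripper": 20}
    - {"x": 0, "y": 0, "z": 0, "rx": 0, "ry": 0, "rz": 0, "gripper": 20}

```text
time_s: 6.78
position: [0.6105, -0.0989, 0.1577]
eef_rot: [-0.0, -0.379, 0.926, 0.0]
ft_force: [0.8, 0.5, -0.1]
opening: 0.266
```

```bash
python3 -c "
from h import *
plan([.610,-.098,.043],225)
p,R,s=pose();snap('wrist','w3');np.savez('w3',p=p,R=R)
im=cv2.imread('pics/w3.png');cv2.imwrite('pics/w3b.png',cv2.resize(im,(800,500)))"
```

```text
p [ 0.6105 -0.0989  0.1577] yaw -135.50389886920618 q [ 0.5769  0.975  -0.9732  1.6473  0.9166  1.0391  1.6501] F [ 0.7937  0.4583 -0.0764] open 23.435956468767888 t 6.7833
shift units [-0.0066  0.0229  2.8671]
turn units [ 0.0059 -0.0021 -0.0733]
shift after turn [-0.006   0.0248  2.867 ]
```

View pics/w3b.png

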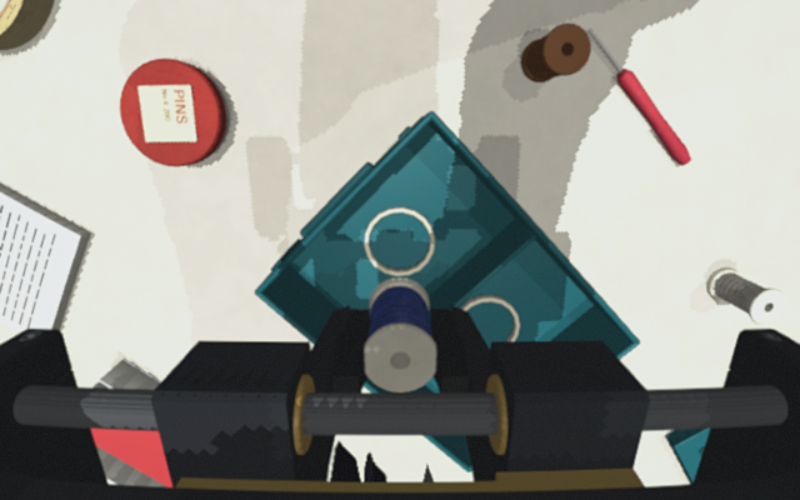

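Blue is still held. The right socket ring is at (400,242), the box corners at (433,113), (638,346) and (258,292), the tin at (174,112), and the clothes at (345,460) just beyond the hand.

```bash
python3 -c "
from h import *
d=np.load('w3.npz');p,R=d['p'],d['R'];f=lambda *a:np.array(a,float)/1.25
print('sock',px2w('wrist',f((400,242)),.009,p,R))
print('corners',px2w('wrist',f((433,113),(638,346),(258,292)),.062,p,R))
print('tin',px2w('wrist',f((173,112)),.022,p,R))
print('white',px2w('wrist',f((767,308)),.046,p,R))
print('clothes',px2w('wrist',f((345,443),(375,458),(430,455)),.09,p,R))"
```

```text
sock [[ 0.6114 -0.0968  0.009 ]]
corners [[ 0.5383 -0.1445  0.062 ]
 [ 0.5434  0.0487  0.062 ]
 [ 0.6824 -0.1462  0.062 ]]
tin [[ 0.6481 -0.2606  0.022 ]]
white [[0.4612 0.1071 0.046 ]]
clothes [[ 0.7074 -0.0487  0.09  ]
 [ 0.7031 -0.0281  0.09  ]
 [ 0.678  -0.0058  0.09  ]]
```

The wedge edge runs at about 45°, roughly x+y=0.668, so the hand is clear. I lower blue.

drive_tool:
  deltas:
    - {"x": -0.05, "y": 0.02, "z": 0.4, "rx": 0, "ry": 0, "rz": 0, "gripper": 20}
    - {"x": 0, "y": 0, "z": 0.6, "rx": 0, "ry": 0, "rz": 0, "gripper": 20}
    - {"x": 0, "y": 0, "z": 0.6, "rx": 0, "ry": 0, "rz": 0, "gripper": 20}
    - {"x": 0, "y": 0, "z": 0.5, "rx": 0, "ry": 0, "rz": 0, "gripper": 20}
    - {"x": 0, "y": 0, "z": 0.4, "rx": 0, "ry": 0, "rz": 0, "gripper": 20}
    - {"x": 0, "y": 0, "z": 0.2, "rx": 0, "ry": 0, "rz": 0, "gripper": 20}
    - {"x": 0, "y": 0, "z": 0.12, "rx": 0, "ry": 0, "rz": 0, "gripper": 20}
    - {"x": 0, "y": 0, "z": 0.04, "rx": 0, "ry": 0, "rz": 0, "gripper": 20}
    - {"x": 0, "y": 0, "z": 0, "rx": 0, "ry": 0, "rz": 0, "gripper": 20}

```text
time_s: 7.58
position: [0.6121, -0.0966, 0.0439]
eef_rot: [0.0, -0.38, 0.925, -0.0]
ft_force: [0.2, -0.4, -0.6]
opening: 0.267
```

drive_tool:
  deltas:
    - {"x": 0, "y": 0, "z": 0.04, "rx": 0, "ry": 0, "rz": 0, "gripper": 20}
    - {"x": 0, "y": 0, "z": 0, "rx": 0, "ry": 0, "rz": 0, "gripper": 20}
    - {"x": 0, "y": 0, "z": 0, "rx": 0, "ry": 0, "rz": 0, "gripper": 28}
    - {"x": 0, "y": 0, "z": 0, "rx": 0, "ry": 0, "rz": 0, "gripper": 34}
    - {"x": 0, "y": 0, "z": 0, "rx": 0, "ry": 0, "rz": 0, "gripper": 42}
    - {"x": 0, "y": 0, "z": 0, "rx": 0, "ry": 0, "rz": 0, "gripper": 42}
    - {"x": 0, "y": 0, "z": 0, "rx": 0, "ry": 0, "rz": 0, "gripper": 42}
    - {"x": 0, "y": 0, "z": -0.4, "rx": 0, "ry": 0, "rz": 0, "gripper": 42}
    - {"x": 0, "y": 0, "z": -0.7, "rx": 0, "ry": 0, "rz": 0, "gripper": 42}
    - {"x": 0, "y": 0, "z": -0.8, "rx": 0, "ry": 0, "rz": 0, "gripper": 42}
    - {"x": 0, "y": 0, "z": -0.8, "rx": 0, "ry": 0, "rz": 0, "gripper": 42}
    - {"x": 0, "y": 0, "z": -0.5, "rx": 0, "ry": 0, "rz": 0, "gripper": 42}
    - {"x": 0, "y": 0, "z": 0, "rx": 0, "ry": 0, "rz": 0, "gripper": 42}

```text
time_s: 8.67
position: [0.6145, -0.0955, 0.1762]
eef_rot: [0.004, -0.38, 0.925, -0.001]
ft_force: [0.7, 0.2, 0.4]
opening: 0.482
```

```bash
python3 -c "
from h import *
plan([.461,.107,.10],225,0)
plan([.461,.107,.10],225,20)
plan([.461,.107,.10],225,-20)
y=np.radians(225);
for t in (20,-20): print((np.c_[[np.cos(y),np.sin(y),0],[np.sin(y),-np.cos(y),0],[0,0,-1]]@Rn.from_euler('y',t,degrees=True).as_matrix())[:,2])
"
```

```text
p [ 0.6145 -0.0955  0.1762] yaw -135.34586982561052 q [ 0.5773  0.9527 -0.9877  1.6331  0.8963  1.0579  1.6647] F [0.7477 0.2382 0.3944] open 42.47136921502971 t 8.6667
shift units [-0.8149  6.3091  1.8738]
turn units [-0.0479  0.0593 -0.0505]
shift after turn [-0.8665  6.2932  1.904 ]
p [ 0.6145 -0.0955  0.1762] yaw -135.34586982561052 q [ 0.5773  0.9527 -0.9877  1.6331  0.8963  1.0579  1.6647] F [0.7477 0.2382 0.3944] open 42.47136921502971 t 8.6667
shift units [-0.8149  6.3091  1.8738]
turn units [-0.0386  2.9682 -0.0583]
shift after turn [-1.4655  6.2932  1.4929]
p [ 0.6145 -0.0955  0.1762] yaw -135.34586982561052 q [ 0.5773  0.9527 -0.9877  1.6331  0.8963  1.0579  1.6647] F [0.7477 0.2382 0.3944] open 42.47136921502971 t 8.6667
shift units [-0.8149  6.3091  1.8738]
turn units [-0.0562 -2.8495 -0.0416]
shift after turn [-0.163   6.2932  2.0856]
[-0.2418 -0.2418 -0.9397]
[ 0.2418  0.2418 -0.9397]
```

Blue is released. I move to white and lean the hand back 20° for clearance at the left socket.

drive_tool:
  deltas:
    - {"x": -0.09, "y": 0.4, "z": 0, "rx": 0, "ry": 0, "rz": 0, "gripper": 45}
    - {"x": -0.09, "y": 0.7, "z": 0, "rx": 0, "ry": 0, "rz": 0, "gripper": 45}
    - {"x": -0.09, "y": 0.85, "z": 0, "rx": 0, "ry": 0, "rz": 0, "gripper": 45}
    - {"x": -0.09, "y": 0.85, "z": 0, "rx": 0, "ry": 0, "rz": 0, "gripper": 45}
    - {"x": -0.09, "y": 0.85, "z": 0, "rx": 0, "ry": 0, "rz": 0, "gripper": 45}
    - {"x": -0.09, "y": 0.85, "z": 0, "rx": 0, "ry": 0, "rz": 0, "gripper": 45}
    - {"x": -0.09, "y": 0.8, "z": 0, "rx": 0, "ry": 0, "rz": 0, "gripper": 45}
    - {"x": -0.09, "y": 0.6, "z": 0, "rx": 0, "ry": 0, "rz": 0, "gripper": 45}
    - {"x": -0.09, "y": 0.4, "z": 0, "rx": 0, "ry": 0, "rz": 0, "gripper": 45}
    - {"x": 0, "y": 0, "z": 0, "rx": 0, "ry": -0.7, "rz": 0, "gripper": 45}
    - {"x": 0, "y": 0, "z": 0, "rx": 0, "ry": -0.75, "rz": 0, "gripper": 45}
    - {"x": 0, "y": 0, "z": 0, "rx": 0, "ry": -0.75, "rz": 0, "gripper": 45}
    - {"x": 0, "y": 0, "z": 0, "rx": 0, "ry": -0.65, "rz": 0, "gripper": 45}
    - {"x": 0, "y": 0, "z": 0, "rx": 0, "ry": 0, "rz": 0, "gripper": 45}
    - {"x": 0, "y": 0, "z": 0, "rx": 0, "ry": 0, "rz": 0, "gripper": 45}

```text
time_s: 9.92
position: [0.4601, 0.1033, 0.1694]
eef_rot: [0.138, -0.374, 0.915, 0.052]
ft_force: [0.5, -0.3, -0.5]
opening: 0.511
```

```bash
python3 -c "
from h import *
p,R,s=pose();snap('wrist','w4');np.savez('w4',p=p,R=R)
plan([.461,.107,.0425],225,-20)
print(w2px('wrist',[[.461,.107,.046]],p,R)*1.25)
im=cv2.imread('pics/w4.png');cv2.imwrite('pics/w4b.png',cv2.resize(im,(800,500)))"
```

```text
p [0.4608 0.1041 0.1697] yaw -135.46853617571833 q [ 0.3188  0.744  -0.8852  2.3021  1.5672  0.4323  0.5138] F [-0.1828 -0.2344  0.1136] open 44.98640866915928 t 9.9667
shift units [0.8804 0.0746 3.0549]
turn units [-0.0918 -0.4273 -0.0628]
shift after turn [1.0353 0.0484 3.0065]
[[403.693  199.8091]]
```

View pics/w4b.png

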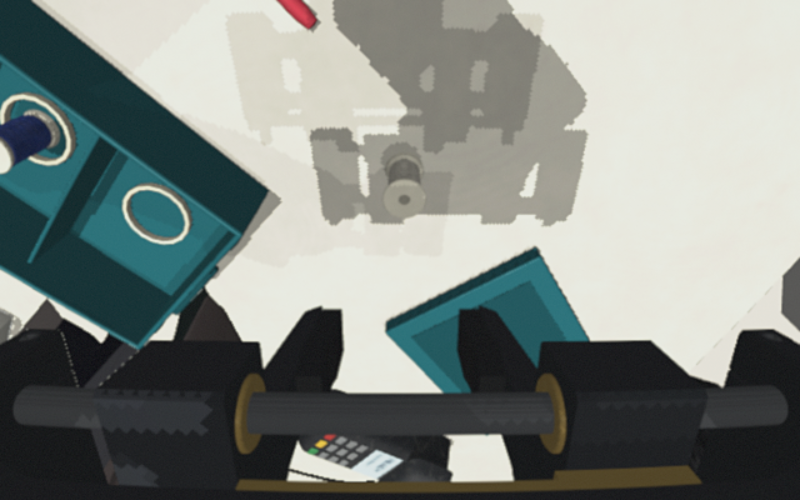

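Blue stands in its ring (base at (50,130), inside the ring). White's top at (404,200) matches the prediction. The left socket is at (156,214) and the clothes' tip near (205,290).

```bash
python3 -c "
from h import *
d=np.load('w4.npz');p,R=d['p'],d['R'];f=lambda *a:np.array(a,float)/1.25
print('sock L',px2w('wrist',f((156,214)),.009,p,R))
print('box near-left corner',px2w('wrist',f((268,194)),.062,p,R),'far-left',px2w('wrist',f((138,347)),.062,p,R))
print('clothes tip',px2w('wrist',f((204,290)),.09,p,R))
print(np.degrees(np.arccos(-R[2,2])),R[:,2]); plan(np.array([.461,.107,.0425])+.005*R[:,2])"
```

```text
sock L [[ 0.6121 -0.0035  0.009 ]]
box near-left corner [[0.5067 0.0437 0.062 ]] far-left [[0.6859 0.0443 0.062 ]]
clothes tip [[0.5682 0.0494 0.09  ]]
16.99296537474557 [ 0.2143  0.1987 -0.9563]
p [0.4608 0.1041 0.1697] yaw -135.46853617571833 q [ 0.3188  0.744  -0.8852  2.3021  1.5672  0.4323  0.5138] F [-0.1828 -0.2344  0.1136] open 44.98640866915928 t 9.9667
shift units [0.8805 0.0746 3.1799]
```

```bash
python3 -c "
from h import *
d=np.load('w4.npz');p,R=d['p'],d['R'];f=lambda *a:np.array(a,float)/1.25
for z in (0,.03,.06,.09,.12,.15,.2): print(z,px2w('wrist',f((204,290)),z,p,R)[0,:2],px2w('top',(254.6,189.6),z)[0,:2])
print('rim corner',px2w('wrist',f((238,238)),.062,p,R))
im=cv2.imread('pics/w4.png')[200:290,90:250];cv2.imwrite('pics/w4c.png',cv2.resize(im,None,fx=5,fy=5,interpolation=cv2.INTER_CUBIC))"
```

```text
0 [0.6612 0.0612] [0.639  0.0688]
0.03 [0.6302 0.0572] [0.6307 0.064 ]
0.06 [0.5992 0.0533] [0.6225 0.0591]
0.09 [0.5682 0.0494] [0.6143 0.0543]
0.12 [0.5372 0.0454] [0.606  0.0494]
0.15 [0.5061 0.0415] [0.5978 0.0445]
0.2 [0.4545 0.035 ] [0.5841 0.0364]
rim corner [[0.5447 0.0474 0.062 ]]
```

View pics/w4c.png

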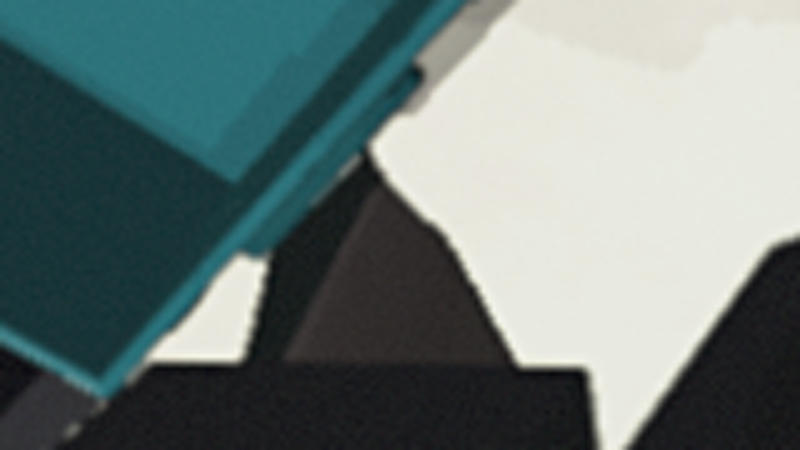

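The clothes' tip triangulates to about (0.62,0.057), slightly farther away than assumed. I grasp white.

drive_tool:
  deltas:
    - {"x": 0.4, "y": 0.03, "z": 0, "rx": 0, "ry": 0, "rz": 0, "gripper": 45}
    - {"x": 0.48, "y": 0.04, "z": 0.3, "rx": 0, "ry": 0, "rz": 0, "gripper": 45}
    - {"x": 0, "y": 0, "z": 0.7, "rx": 0, "ry": 0, "rz": 0, "gripper": 45}
    - {"x": 0, "y": 0, "z": 0.8, "rx": 0, "ry": 0, "rz": 0, "gripper": 45}
    - {"x": 0, "y": 0, "z": 0.7, "rx": 0, "ry": 0, "rz": 0, "gripper": 45}
    - {"x": 0, "y": 0, "z": 0.45, "rx": 0, "ry": 0, "rz": 0, "gripper": 45}
    - {"x": 0, "y": 0, "z": 0.23, "rx": 0, "ry": 0, "rz": 0, "gripper": 45}
    - {"x": 0, "y": 0, "z": 0, "rx": 0, "ry": 0, "rz": 0, "gripper": 45}
    - {"x": 0, "y": 0, "z": 0, "rx": 0, "ry": 0, "rz": 0, "gripper": 45}

```text
time_s: 10.72
position: [0.4621, 0.1082, 0.0377]
eef_rot: [0.139, -0.374, 0.915, 0.053]
ft_force: [-0.3, -0.3, 0.7]
opening: 0.512
```

```bash
python3 -c "
from h import *
p,R,s=pose(); print(R[:,2],np.degrees(np.arccos(-R[2,2])));plan(np.array([.461,.107,.0425])+.005*R[:,2])"
```

```text
[ 0.2151  0.2004 -0.9558] 17.095370604671434
p [0.4621 0.1082 0.0377] yaw -135.4310297830436 q [ 0.3074  1.1203 -0.9341  2.3483  2.0749  0.7396  0.1237] F [-0.3435 -0.2594  0.6631] open 45.13813385201428 t 10.7167
shift units [ 0.0046 -0.0033 -0.0008]
```

drive_tool:
  deltas:
    - {"x": 0, "y": 0, "z": 0, "rx": 0, "ry": 0, "rz": 0, "gripper": 20}
    - {"x": 0, "y": 0, "z": 0, "rx": 0, "ry": 0, "rz": 0, "gripper": 20}
    - {"x": 0, "y": 0, "z": 0, "rx": 0, "ry": 0, "rz": 0, "gripper": 20}
    - {"x": 0, "y": 0, "z": 0, "rx": 0, "ry": 0, "rz": 0, "gripper": 20}
    - {"x": 0, "y": 0, "z": 0, "rx": 0, "ry": 0, "rz": 0, "gripper": 20}
    - {"x": 0, "y": 0, "z": 0, "rx": 0, "ry": 0, "rz": 0, "gripper": 20}
    - {"x": 0, "y": 0, "z": -0.2, "rx": 0, "ry": 0, "rz": 0, "gripper": 20}
    - {"x": 0, "y": 0, "z": -0.6, "rx": 0, "ry": 0, "rz": 0, "gripper": 20}
    - {"x": 0, "y": 0, "z": -0.8, "rx": 0, "ry": 0, "rz": 0, "gripper": 20}
    - {"x": 0, "y": 0, "z": -0.8, "rx": 0, "ry": 0, "rz": 0, "gripper": 20}
    - {"x": 0, "y": 0, "z": -0.5, "rx": 0, "ry": 0, "rz": 0, "gripper": 20}
    - {"x": 0, "y": 0, "z": 0, "rx": 0, "ry": 0, "rz": 0, "gripper": 20}

```text
time_s: 11.72
position: [0.4369, 0.0839, 0.1519]
eef_rot: [0.141, -0.375, 0.915, 0.051]
ft_force: [0.2, -0.1, -0.6]
opening: 0.266
```

```bash
python3 -c "
from h import *
p,R,s=pose();plan(np.array([.612,-.004,p[2]])+[.001,.001,0]);print(R.T@[0,0,1])"
```

```text
p [0.4369 0.0839 0.1519] yaw -135.32234260659774 q [ 0.3645  0.7885 -0.9183  2.3929  1.7973  0.4837  0.3056] F [ 0.1926 -0.0711 -0.5656] open 23.437084552730834 t 11.7167
shift units [-1.5304 -4.6336  0.5372]
[-0.2966 -0.0128 -0.9549]
```

drive_tool:
  deltas:
    - {"x": -0.1, "y": -0.3, "z": 0.035, "rx": 0, "ry": 0, "rz": 0, "gripper": 20}
    - {"x": -0.17, "y": -0.515, "z": 0.06, "rx": 0, "ry": 0, "rz": 0, "gripper": 20}
    - {"x": -0.2, "y": -0.6, "z": 0.07, "rx": 0, "ry": 0, "rz": 0, "gripper": 20}
    - {"x": -0.2, "y": -0.6, "z": 0.07, "rx": 0, "ry": 0, "rz": 0, "gripper": 20}
    - {"x": -0.2, "y": -0.6, "z": 0.07, "rx": 0, "ry": 0, "rz": 0, "gripper": 20}
    - {"x": -0.2, "y": -0.6, "z": 0.07, "rx": 0, "ry": 0, "rz": 0, "gripper": 20}
    - {"x": -0.17, "y": -0.515, "z": 0.06, "rx": 0, "ry": 0, "rz": 0, "gripper": 20}
    - {"x": -0.15, "y": -0.45, "z": 0.05, "rx": 0, "ry": 0, "rz": 0, "gripper": 20}
    - {"x": -0.1, "y": -0.3, "z": 0.035, "rx": 0, "ry": 0, "rz": 0, "gripper": 20}
    - {"x": -0.04, "y": -0.15, "z": 0.02, "rx": 0, "ry": 0, "rz": 0, "gripper": 20}
    - {"x": 0, "y": 0, "z": 0, "rx": 0, "ry": 0, "rz": 0, "gripper": 20}
    - {"x": 0, "y": 0, "z": 0, "rx": 0, "ry": 0, "rz": 0, "gripper": 20}

```text
time_s: 12.72
position: [0.6064, 0.0006, 0.1464]
eef_rot: [0.138, -0.375, 0.915, 0.053]
ft_force: [0.0, 0.3, -0.6]
opening: 0.263
```

```bash
python3 -c "
from h import *
p,R,s=pose();plan(np.array([.613,-.003,.0425]));print(R.T@[0,0,1],np.degrees(np.arccos(-R[2,2])))
snap('wrist','w5');im=cv2.imread('pics/w5.png');cv2.imwrite('pics/w5b.png',cv2.resize(im,(800,500)))"
```

```text
p [0.6064 0.0006 0.1464] yaw -135.43500010682718 q [ 0.5156  0.9036 -0.8652  1.8962  1.027   0.5291  1.4122] F [ 0.0439  0.2915 -0.6354] open 23.144106134245877 t 12.7167
shift units [ 0.7058 -0.1623  2.5004]
[-0.2922 -0.0069 -0.9563] 16.991888360343896
```

View pics/w5b.png

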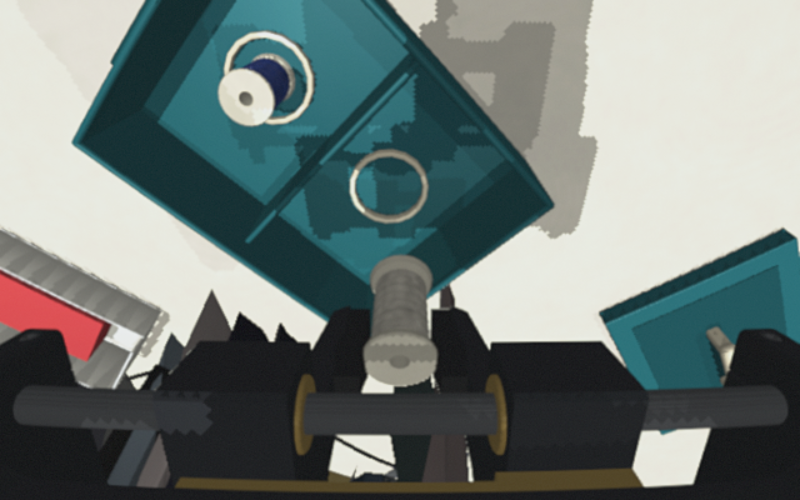

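White is upright in the jaws, and blue stands upright in its ring at (265,85). I lower straight into the left ring, seen at (389,186).

drive_tool:
  deltas:
    - {"x": 0.07, "y": -0.08, "z": 0.25, "rx": 0, "ry": 0, "rz": 0, "gripper": 20}
    - {"x": 0.14, "y": -0.08, "z": 0.5, "rx": 0, "ry": 0, "rz": 0, "gripper": 20}
    - {"x": 0.14, "y": 0, "z": 0.5, "rx": 0, "ry": 0, "rz": 0, "gripper": 20}
    - {"x": 0.14, "y": 0, "z": 0.5, "rx": 0, "ry": 0, "rz": 0, "gripper": 20}
    - {"x": 0.11, "y": 0, "z": 0.4, "rx": 0, "ry": 0, "rz": 0, "gripper": 20}
    - {"x": 0.06, "y": 0, "z": 0.2, "rx": 0, "ry": 0, "rz": 0, "gripper": 20}
    - {"x": 0.03, "y": 0, "z": 0.1, "rx": 0, "ry": 0, "rz": 0, "gripper": 20}
    - {"x": 0.02, "y": 0, "z": 0.05, "rx": 0, "ry": 0, "rz": 0, "gripper": 20}
    - {"x": 0, "y": 0, "z": 0, "rx": 0, "ry": 0, "rz": 0, "gripper": 20}

```text
time_s: 13.52
position: [0.6136, -0.0031, 0.0429]
eef_rot: [0.138, -0.375, 0.915, 0.052]
ft_force: [-0.2, 0.4, -0.4]
opening: 0.263
```

drive_tool:
  deltas:
    - {"x": 0, "y": 0, "z": 0.035, "rx": 0, "ry": 0, "rz": 0, "gripper": 20}
    - {"x": 0, "y": 0, "z": 0, "rx": 0, "ry": 0, "rz": 0, "gripper": 20}
    - {"x": 0, "y": 0, "z": 0, "rx": 0, "ry": 0, "rz": 0, "gripper": 28}
    - {"x": 0, "y": 0, "z": 0, "rx": 0, "ry": 0, "rz": 0, "gripper": 34}
    - {"x": 0, "y": 0, "z": 0, "rx": 0, "ry": 0, "rz": 0, "gripper": 42}
    - {"x": 0, "y": 0, "z": 0, "rx": 0, "ry": 0, "rz": 0, "gripper": 42}
    - {"x": 0, "y": 0, "z": -0.3, "rx": 0, "ry": 0, "rz": 0, "gripper": 42}
    - {"x": 0, "y": 0, "z": -0.6, "rx": 0, "ry": 0, "rz": 0, "gripper": 42}
    - {"x": 0, "y": 0, "z": -0.8, "rx": 0, "ry": 0, "rz": 0, "gripper": 42}
    - {"x": 0, "y": 0, "z": -0.8, "rx": 0, "ry": 0, "rz": 0, "gripper": 42}
    - {"x": 0, "y": 0, "z": -0.8, "rx": 0, "ry": 0, "rz": 0, "gripper": 42}
    - {"x": 0, "y": 0, "z": -0.4, "rx": 0, "ry": 0, "rz": 0, "gripper": 42}
    - {"x": 0, "y": 0, "z": 0, "rx": 0, "ry": 0, "rz": 0, "gripper": 42}

```text
time_s: 14.6
position: [0.5836, -0.0335, 0.1868]
eef_rot: [0.141, -0.374, 0.915, 0.051]
ft_force: [0.1, 0.5, -0.6]
opening: 0.475
```

```bash
python3 -c "
from h import *
# tray bar estimates
B=np.array([[.5127,-.4025],[.4568,-.3958],[.4562,-.3909],[.5154,-.402]])
print(np.degrees(np.arctan2(B[0]-B[1],1)[1]),np.degrees(np.arctan2(*(B[0]-B[1])[::-1])),np.degrees(np.arctan2(*(B[3]-B[2])[::-1])),B.mean(0))
plan([.47,-.39,.2],173,-25)
plan([.47,-.39,.2],173,0)
p,R,s=pose();np.savez('w6',p=p,R=R);snap('wrist','w6');im=cv2.imread('pics/w6.png');cv2.imwrite('pics/w6b.png',cv2.resize(im,(800,500)))"
```

```text
-0.38387597874218393 -6.834689922346982 -10.619655276155138 [ 0.4853 -0.3978]
p [ 0.5836 -0.0335  0.1868] yaw -135.45712497592095 q [ 0.6308  0.8402 -0.9411  1.9264  0.9396  0.5713  1.5229] F [ 0.1186  0.5091 -0.5584] open 41.82941626231726 t 14.6
shift units [ 7.8069 -4.3959 -2.7128]
turn units [ 2.6025 -1.0051  7.0022]
shift after turn [ 1.4311 -9.1934 -1.0318]
p [ 0.5836 -0.0335  0.1868] yaw -135.45712497592095 q [ 0.6308  0.8402 -0.9411  1.9264  0.9396  0.5713  1.5229] F [ 0.1186  0.5091 -0.5584] open 41.82941626231726 t 14.6
shift units [ 7.8069 -4.3959 -2.7128]
turn units [1.0284 2.3839 7.4221]
shift after turn [ 1.7331 -9.1934 -0.3303]
```

View pics/w6b.png

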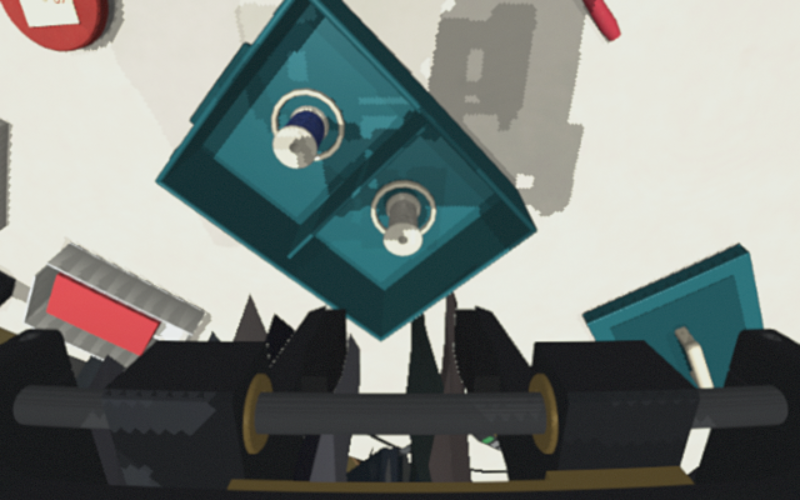

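Both spools stand upright, one in each ring, at (305,125) and (403,205). Next the tray.

drive_tool:
  deltas:
    - {"x": 0.4, "y": -0.22, "z": -0.14, "rx": 0, "ry": 0, "rz": 0, "gripper": 34}
    - {"x": 0.7, "y": -0.4, "z": -0.24, "rx": 0, "ry": 0, "rz": 0, "gripper": 34}
    - {"x": 0.8, "y": -0.45, "z": -0.28, "rx": 0, "ry": 0, "rz": 0, "gripper": 34}
    - {"x": 0.8, "y": -0.45, "z": -0.28, "rx": 0, "ry": 0, "rz": 0, "gripper": 34}
    - {"x": 0.8, "y": -0.45, "z": -0.28, "rx": 0, "ry": 0, "rz": 0, "gripper": 34}
    - {"x": 0.8, "y": -0.45, "z": -0.28, "rx": 0, "ry": 0, "rz": 0, "gripper": 34}
    - {"x": 0.8, "y": -0.45, "z": -0.28, "rx": 0, "ry": 0, "rz": 0, "gripper": 34}
    - {"x": 0.8, "y": -0.45, "z": -0.28, "rx": 0, "ry": 0, "rz": 0, "gripper": 34}
    - {"x": 0.7, "y": -0.4, "z": -0.24, "rx": 0, "ry": 0, "rz": 0, "gripper": 34}
    - {"x": 0.6, "y": -0.34, "z": -0.2, "rx": 0, "ry": 0, "rz": 0, "gripper": 34}
    - {"x": 0.4, "y": -0.22, "z": -0.14, "rx": 0, "ry": 0, "rz": 0, "gripper": 34}
    - {"x": 0.2, "y": -0.12, "z": -0.07, "rx": 0, "ry": 0, "rz": 0, "gripper": 34}

```text
time_s: 15.65
position: [0.4681, -0.3926, 0.1945]
eef_rot: [0.138, -0.372, 0.916, 0.053]
ft_force: [0.5, 0.6, -0.8]
opening: 0.384
```

drive_tool:
  deltas:
    - {"x": 0, "y": 0, "z": 0, "rx": 0.22, "ry": 0, "rz": 0.73, "gripper": 34}
    - {"x": 0, "y": 0, "z": 0, "rx": 0.22, "ry": 0, "rz": 0.73, "gripper": 34}
    - {"x": 0, "y": 0, "z": 0, "rx": 0.22, "ry": 0, "rz": 0.73, "gripper": 34}
    - {"x": 0, "y": 0, "z": 0, "rx": 0.22, "ry": 0, "rz": 0.73, "gripper": 34}
    - {"x": 0, "y": 0, "z": 0, "rx": 0.22, "ry": 0, "rz": 0.73, "gripper": 34}
    - {"x": 0, "y": 0, "z": 0, "rx": 0.22, "ry": 0, "rz": 0.73, "gripper": 34}
    - {"x": 0, "y": 0, "z": 0, "rx": 0.22, "ry": 0, "rz": 0.73, "gripper": 34}
    - {"x": 0, "y": 0, "z": 0, "rx": 0.22, "ry": 0, "rz": 0.73, "gripper": 34}
    - {"x": 0, "y": 0, "z": 0, "rx": 0.22, "ry": 0, "rz": 0.73, "gripper": 34}
    - {"x": 0, "y": 0, "z": 0, "rx": 0.22, "ry": 0, "rz": 0.73, "gripper": 34}
    - {"x": 0, "y": 0, "z": 0, "rx": 0, "ry": 0, "rz": 0, "gripper": 34}
    - {"x": 0, "y": 0, "z": 0, "rx": 0, "ry": 0, "rz": 0, "gripper": 34}

```text
time_s: 16.65
position: [0.4704, -0.3877, 0.1966]
eef_rot: [0.15, 0.066, 0.986, -0.011]
ft_force: [-0.7, -0.7, -0.0]
opening: 0.388
```

```bash
python3 -c "
from h import *
plan([.471,-.394,.12],172,-17)
p,R,s=pose();np.savez('w7',p=p,R=R);snap('wrist','w7');im=cv2.imread('pics/w7.png');cv2.imwrite('pics/w7b.png',cv2.resize(im,(800,500)))"
```

```text
p [ 0.4704 -0.3877  0.1966] yaw 172.346542413182 q [ 1.1222  0.761  -0.7294  1.897   0.8243  0.4727  1.3359] F [-0.6787 -0.6702 -0.0381] open 34.16444372254804 t 16.65
shift units [ 0.5336 -0.1514  1.8396]
turn units [0.0011 0.0372 0.0481]
shift after turn [ 0.5245 -0.1542  1.842 ]
```

View pics/w7b.png

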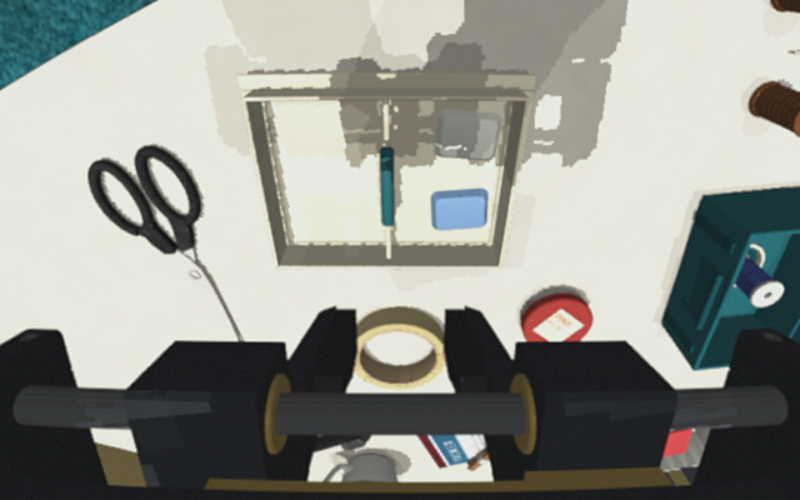

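The tray is seen square-on. The bar runs (387,148) to (387,226), the top rim's far corners are (279,264) and (500,264), the near corners (246,96) and (531,96). Tin at (557,318).

```bash
python3 -c "
from h import *
d=np.load('w7.npz');p,R=d['p'],d['R'];f=lambda *a:np.array(a,float)/1.25
b=px2w('wrist',f((387,148),(387.5,226)),.033,p,R);c=px2w('wrist',f((279,264),(500,264),(531,96),(246,96)),.036,p,R)
print(b,b.mean(0),c,c.mean(0))
an=lambda v:np.degrees(np.arctan2(v[1],v[0]))
print(an(b[1]-b[0]),an(c[0]-c[1])+90,an(c[3]-c[2])+90,np.linalg.norm(c[0]-c[1]),np.linalg.norm(c[3]-c[2]),np.linalg.norm(c[0]-c[3]))
"
```

```text
[[ 0.4549 -0.3946  0.033 ]
 [ 0.515  -0.4034  0.033 ]] [ 0.485 -0.399  0.033] [[ 0.5364 -0.4937  0.036 ]
 [ 0.5595 -0.3201  0.036 ]
 [ 0.4318 -0.3007  0.036 ]
 [ 0.4081 -0.4764  0.036 ]] [ 0.484  -0.3977  0.036 ]
-8.276129891349848 -7.575379474182228 -7.702002385179867 0.1751011712846261 0.1773347308325979 0.1295077498931304
```

```bash
python3 -c "
from h import *
p,R,s=pose(); plan(np.array([.4711,-.3966,.029])+.005*R[:,2])"
```

```text
p [ 0.4702 -0.3884  0.1965] yaw 172.26211757622258 q [ 1.1236  0.7616 -0.7299  1.8962  0.8243  0.473   1.336 ] F [ 1.3915 -0.0131 -0.2448] open 34.11433566194725 t 16.7
shift units [ 1.1956 -0.1957  4.139 ]
```

drive_tool:
  deltas:
    - {"x": 0.4, "y": -0.1, "z": 0.2, "rx": 0, "ry": 0, "rz": 0, "gripper": 34}
    - {"x": 0.5, "y": -0.1, "z": 0.6, "rx": 0, "ry": 0, "rz": 0, "gripper": 34}
    - {"x": 0.3, "y": 0, "z": 0.8, "rx": 0, "ry": 0, "rz": 0, "gripper": 34}
    - {"x": 0, "y": 0, "z": 0.8, "rx": 0, "ry": 0, "rz": 0, "gripper": 34}
    - {"x": 0, "y": 0, "z": 0.6, "rx": 0, "ry": 0, "rz": 0, "gripper": 34}
    - {"x": 0, "y": 0, "z": 0.3, "rx": 0, "ry": 0, "rz": 0, "gripper": 34}
    - {"x": 0, "y": 0, "z": 0, "rx": 0, "ry": 0, "rz": 0, "gripper": 34}
    - {"x": 0, "y": 0, "z": 0, "rx": 0, "ry": 0, "rz": 0, "gripper": 34}

```text
time_s: 17.37
position: [0.4615, -0.3963, 0.0584]
eef_rot: [0.15, 0.068, 0.986, -0.011]
ft_force: [0.0, -0.4, -0.6]
opening: 0.386
```

```bash
python3 -c "
from h import *
p,R,s=pose(); plan(np.array([.4711,-.3966,.029])+.005*R[:,2],172.2,-17)"
```

```text
p [ 0.4615 -0.3963  0.0584] yaw 172.11881451649748 q [ 0.8793  0.9225 -0.2718  1.9724  1.3277  0.049   0.8516] F [ 0.0208 -0.3505 -0.5581] open 33.99060830823166 t 17.3667
shift units [-0.0095  0.0265  0.8964]
turn units [-0.014   0.0409 -0.0113]
shift after turn [-0.0139  0.025   0.8964]
```

q6 is close to its lower limit (0.049 against 0.04), so I reduce the lean to about 7° and grip 20 mm off the bar's centre on the robot side.

drive_tool:
  deltas:
    - {"x": 0, "y": 0, "z": -0.3, "rx": 0, "ry": 0.2, "rz": 0, "gripper": 34}
    - {"x": 0, "y": 0, "z": 0, "rx": 0, "ry": 0.45, "rz": 0, "gripper": 34}
    - {"x": 0, "y": 0, "z": 0, "rx": 0, "ry": 0.45, "rz": 0, "gripper": 34}
    - {"x": 0, "y": 0, "z": 0, "rx": 0, "ry": 0.35, "rz": 0, "gripper": 34}
    - {"x": 0, "y": 0, "z": 0, "rx": 0, "ry": 0, "rz": 0, "gripper": 34}
    - {"x": 0, "y": 0, "z": 0, "rx": 0, "ry": 0, "rz": 0, "gripper": 34}

```text
time_s: 17.87
position: [0.4592, -0.3964, 0.0672]
eef_rot: [0.068, 0.07, 0.995, -0.005]
ft_force: [-0.4, -0.3, 0.2]
opening: 0.385
```

```bash
python3 -c "
from h import *
p,R,s=pose(); print(np.degrees(np.arccos(-R[2,2])));plan(np.array([.4652,-.3958,.029])+.005*R[:,2],172.2,-7)"
```

```text
7.81566769787783
p [ 0.4592 -0.3964  0.0672] yaw 171.9391906805087 q [ 1.0256  0.9737 -0.6277  1.8419  1.0169  0.5234  1.1783] F [-0.4212 -0.3035  0.1868] open 33.95861861041549 t 17.8667
shift units [-0.0149  0.0359  1.0908]
turn units [-0.0121  0.1186 -0.0377]
shift after turn [-0.0305  0.0342  1.0905]
```

drive_tool:
  deltas:
    - {"x": -0.01, "y": 0.03, "z": 0.4, "rx": 0, "ry": 0, "rz": 0, "gripper": 34}
    - {"x": 0, "y": 0, "z": 0.4, "rx": 0, "ry": 0, "rz": 0, "gripper": 34}
    - {"x": 0, "y": 0, "z": 0.2, "rx": 0, "ry": 0, "rz": 0, "gripper": 34}
    - {"x": 0, "y": 0, "z": 0.09, "rx": 0, "ry": 0, "rz": 0, "gripper": 34}
    - {"x": 0, "y": 0, "z": 0, "rx": 0, "ry": 0, "rz": 0, "gripper": 34}
    - {"x": 0, "y": 0, "z": 0, "rx": 0, "ry": 0, "rz": 0, "gripper": 34}
  grip_force: 40

```text
time_s: 18.37
position: [0.4652, -0.3959, 0.0236]
eef_rot: [0.067, 0.07, 0.995, -0.006]
ft_force: [0.3, -0.1, 0.3]
opening: 0.383
```

```bash
python3 -c "
from h import *
p,R,s=pose(); plan(np.array([.4652,-.3958,.029])+.005*R[:,2],172.2,-7)"
```

```text
p [ 0.4652 -0.3959  0.0236] yaw 171.9881292533423 q [ 0.9784  1.0366 -0.5568  1.8322  1.097   0.4561  1.1043] F [ 0.3447 -0.0559  0.2948] open 33.765151271311886 t 18.3667
shift units [-0.0168  0.0022 -0.0098]
turn units [-0.0221  0.1012 -0.0307]
shift after turn [-0.0167  0.0022 -0.01  ]
```

Close and lift a little to check.

drive_tool:
  deltas:
    - {"x": 0, "y": 0, "z": 0, "rx": 0, "ry": 0, "rz": 0, "gripper": 4}
    - {"x": 0, "y": 0, "z": 0, "rx": 0, "ry": 0, "rz": 0, "gripper": 4}
    - {"x": 0, "y": 0, "z": 0, "rx": 0, "ry": 0, "rz": 0, "gripper": 4}
    - {"x": 0, "y": 0, "z": 0, "rx": 0, "ry": 0, "rz": 0, "gripper": 4}
    - {"x": 0, "y": 0, "z": 0, "rx": 0, "ry": 0, "rz": 0, "gripper": 4}
    - {"x": 0, "y": 0, "z": 0, "rx": 0, "ry": 0, "rz": 0, "gripper": 4}
    - {"x": 0, "y": 0, "z": -0.2, "rx": 0, "ry": 0, "rz": 0, "gripper": 4}
    - {"x": 0, "y": 0, "z": -0.4, "rx": 0, "ry": 0, "rz": 0, "gripper": 4}
    - {"x": 0, "y": 0, "z": -0.6, "rx": 0, "ry": 0, "rz": 0, "gripper": 4}
    - {"x": 0, "y": 0, "z": -0.7, "rx": 0, "ry": 0, "rz": 0, "gripper": 4}
    - {"x": 0, "y": 0, "z": -0.7, "rx": 0, "ry": 0, "rz": 0, "gripper": 4}
    - {"x": 0, "y": 0, "z": -0.7, "rx": 0, "ry": 0, "rz": 0, "gripper": 4}
    - {"x": 0, "y": 0, "z": -0.3, "rx": 0, "ry": 0, "rz": 0, "gripper": 4}
    - {"x": 0, "y": 0, "z": 0, "rx": 0, "ry": 0, "rz": 0, "gripper": 4}
    - {"x": 0, "y": 0, "z": 0, "rx": 0, "ry": 0, "rz": 0, "gripper": 4}

```text
time_s: 19.62
position: [0.4458, -0.3931, 0.1655]
eef_rot: [0.066, 0.07, 0.995, -0.006]
ft_force: [-0.9, 0.4, -3.6]
opening: 0.104
```

```bash
python3 -c "
from h import *
p,R,s=pose();np.savez('w8',p=p,R=R);plan();print(s['ft_torque']);snap('wrist','w8');im=cv2.imread('pics/w8.png');cv2.imwrite('pics/w8b.png',cv2.resize(im,(800,500)))"
```

```text
p [ 0.4458 -0.3931  0.1655] yaw 171.95512775530105 q [ 1.119   0.836  -0.7765  1.8313  0.8414  0.6878  1.3242] F [-0.8712  0.3832 -3.5554] open 9.168693084501777 t 19.6167
[0.0663 0.0778 0.0265]
```

View pics/w8b.png

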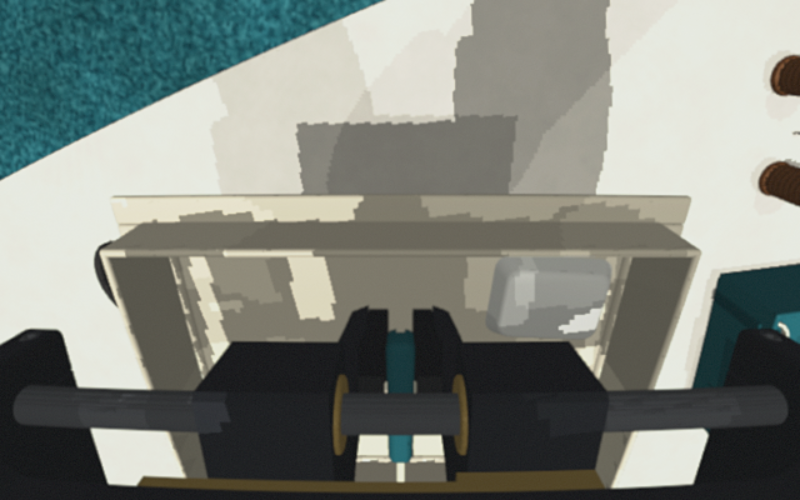

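The tray is held. The near rim corners are at (103,250) and (698,250), and the rim looks horizontal. I'll check it is level against the prediction.

```bash
python3 -c "
from h import *
d=np.load('w8.npz');p,R=d['p'],d['R']
c=np.array([.4845,-.3982,0])+p-[.4652,-.3959,.0236]
for t in (0,3,6):
  M=Rn.from_euler('zy',[-7.8,t],degrees=True).as_matrix()
  # rotate about grip point
  g=np.array([-.02,0,.029])
  X=np.array([[-.0665,-.09,.036],[-.0665,.09,.036],[-.0755,-.099,.0125],[-.0755,.099,.0125]])
  W=c+Rn.from_euler('z',-7.8,degrees=True).apply(g)+(X-g)@M.T
  print(t,w2px('wrist',W,p,R)*1.25)
bc=np.array([.611,-.051]); 
print('tray centre now',c)
"
```

```text
0 [[ 98.1588 245.1283]
 [704.5379 243.5049]
 [110.0982 193.091 ]
 [692.4181 191.2818]]
3 [[ 92.1792 250.7529]
 [708.1387 247.2101]
 [102.4947 194.1004]
 [696.8227 190.8953]]
6 [[ 86.2745 257.0661]
 [711.705  251.2494]
 [ 94.6909 195.7532]
 [701.3898 190.8705]]
tray centre now [ 0.4651 -0.3954  0.1419]
```

Before bringing the tray in, I need the heights and positions of the clothes' tips near the box. I triangulate them from views already read.

```bash
cat > tri.py <<'E'
from h import *
def ray(n,uv,p=None,R=None):
    a=px2w(n,uv,.0,p,R)[0];b=px2w(n,uv,.1,p,R)[0];d=(a-b)/np.linalg.norm(a-b);return b,d
def tri(rs):
    A=sum(np.eye(3)-np.outer(d,d) for o,d in rs);b=sum((np.eye(3)-np.outer(d,d))@o for o,d in rs)
    x=np.linalg.solve(A,b);return x,[np.linalg.norm(np.cross(x-o,d))*1e3 for o,d in rs]
L=lambda n:(lambda d:(d['p'],d['R']))(np.load(n+'.npz'))
w3,w4,w6=L('w3'),L('w4'),L('w6')
w5=(np.array([.6064,.0006,.1464]),Rn.from_quat([-.375,.915,.0525,.138]).as_matrix())
W=lambda w,u,v:ray('wrist',(u/1.25,v/1.25),*w)
T=lambda u,v:ray('top',(u,v))
if __name__=='__main__':
    print('sanity w5 sockL',px2w('wrist',np.array((389,186))/1.25,.009,*w5))
    print('apex',tri([T(254.6,189.6),W(w4,204,290),W(w5,447,288),W(w6,451,295)]))
    print('apex w4 w6',tri([W(w4,204,290),W(w6,451,295)]),'T w6',tri([T(254.6,189.6),W(w6,451,295)]))
    for a,b in (((212,290),(250,295)),((245,315),(280,317))): print('far strand',tri([W(w5,*a),W(w6,*b)]))
    for t in ((262.4,162.6),(285.3,149.6)):
        for b in ((250,295),(280,317)): print('top',t,b,tri([T(*t),W(w6,*b)]))
E
python3 tri.py
```

```text
sanity w5 sockL [[ 0.6122 -0.005   0.009 ]]
apex (array([0.6261, 0.0604, 0.04  ]), [np.float64(2.5871759504035885), np.float64(6.504202773214832), np.float64(1.8243262374778504), np.float64(2.3534694641402534)])
apex w4 w6 (array([0.6226, 0.0573, 0.0425]), [np.float64(4.209589197213943), np.float64(4.209589197213929)]) T w6 (array([0.6274, 0.0623, 0.0411]), [np.float64(0.3558037229855397), np.float64(0.3558037229854279)])
far strand (array([ 0.7777, -0.0406,  0.0015]), [np.float64(0.15571907811059718), np.float64(0.15571907811054578)])
far strand (array([ 0.7559, -0.0143,  0.0269]), [np.float64(0.36410367352849493), np.float64(0.3641036735284623)])
top (262.4, 162.6) (250, 295) (array([ 0.7234, -0.008 ,  0.0544]), [np.float64(45.44106787561528), np.float64(45.44106787561532)])
top (262.4, 162.6) (280, 317) (array([0.7321, 0.0098, 0.0415]), [np.float64(31.039174205153657), np.float64(31.039174205153664)])
top (285.3, 149.6) (250, 295) (array([ 0.7878, -0.0353, -0.0096]), [np.float64(2.5733034223643148), np.float64(2.573303422364379)])
top (285.3, 149.6) (280, 317) (array([ 0.7693, -0.0234,  0.0207]), [np.float64(13.482919257588334), np.float64(13.482919257588211)])
```

The visible tips hang outside the box footprint, with the nearest at about (0.627,0.061) and the far ones at x≈0.76. I'll still bring the tray in low from the robot's side and watch the force. First turn it to the box's yaw.

drive_tool:
  deltas:
    - {"x": 0, "y": 0, "z": 0, "rx": -0.04, "ry": 0, "rz": -0.33, "gripper": 4}
    - {"x": 0, "y": 0, "z": 0, "rx": -0.04, "ry": 0, "rz": -0.33, "gripper": 4}
    - {"x": 0, "y": 0, "z": 0, "rx": -0.04, "ry": 0, "rz": -0.33, "gripper": 4}
    - {"x": 0, "y": 0, "z": 0, "rx": 0, "ry": 0, "rz": 0, "gripper": 4}
    - {"x": 0, "y": 0, "z": 0, "rx": 0, "ry": 0, "rz": 0, "gripper": 4}

```text
time_s: 20.08
position: [0.4457, -0.3924, 0.1641]
eef_rot: [0.066, 0.011, 0.998, -0.002]
ft_force: [0.6, 0.2, -2.2]
opening: 0.11
```

```bash
python3 -c "
from h import *
plan([.49,-.05,.125],178.8,-7.7)"
```

```text
p [ 0.4457 -0.3924  0.1641] yaw 178.7710875156844 q [ 1.1438  0.8548 -0.8181  1.8218  0.8508  0.7161  1.4411] F [ 0.5812  0.1827 -2.2157] open 9.694801307620505 t 20.0833
shift units [-0.7887  8.5849  1.0749]
turn units [-0.0145 -0.0235 -0.0041]
shift after turn [-0.7899  8.5826  1.0921]
```

drive_tool:
  deltas:
    - {"x": -0.03, "y": 0.3, "z": 0.0, "rx": 0, "ry": 0, "rz": 0, "gripper": 4}
    - {"x": -0.06, "y": 0.6, "z": 0.05, "rx": 0, "ry": 0, "rz": 0, "gripper": 4}
    - {"x": -0.06, "y": 0.7, "z": 0.1, "rx": 0, "ry": 0, "rz": 0, "gripper": 4}
    - {"x": -0.06, "y": 0.7, "z": 0.1, "rx": 0, "ry": 0, "rz": 0, "gripper": 4}
    - {"x": -0.06, "y": 0.7, "z": 0.1, "rx": 0, "ry": 0, "rz": 0, "gripper": 4}
    - {"x": -0.06, "y": 0.7, "z": 0.1, "rx": 0, "ry": 0, "rz": 0, "gripper": 4}
    - {"x": -0.06, "y": 0.7, "z": 0.1, "rx": 0, "ry": 0, "rz": 0, "gripper": 4}
    - {"x": -0.06, "y": 0.7, "z": 0.1, "rx": 0, "ry": 0, "rz": 0, "gripper": 4}
    - {"x": -0.06, "y": 0.7, "z": 0.1, "rx": 0, "ry": 0, "rz": 0, "gripper": 4}
    - {"x": -0.06, "y": 0.7, "z": 0.1, "rx": 0, "ry": 0, "rz": 0, "gripper": 4}
    - {"x": -0.06, "y": 0.7, "z": 0.1, "rx": 0, "ry": 0, "rz": 0, "gripper": 4}
    - {"x": -0.06, "y": 0.6, "z": 0.07, "rx": 0, "ry": 0, "rz": 0, "gripper": 4}
    - {"x": -0.04, "y": 0.45, "z": 0.05, "rx": 0, "ry": 0, "rz": 0, "gripper": 4}
    - {"x": -0.02, "y": 0.3, "z": 0, "rx": 0, "ry": 0, "rz": 0, "gripper": 4}
    - {"x": 0, "y": 0, "z": 0, "rx": 0, "ry": 0, "rz": 0, "gripper": 4}
    - {"x": 0, "y": 0, "z": 0, "rx": 0, "ry": 0, "rz": 0, "gripper": 4}

```text
time_s: 21.42
position: [0.4887, -0.0513, 0.1259]
eef_rot: [0.066, 0.01, 0.998, -0.003]
ft_force: [0.3, -0.7, -2.1]
opening: 0.11
```

```bash
python3 -c "
from h import *
plan([.591,-.05,.1],178.8,-7.7)"
```

```text
p [ 0.4887 -0.0513  0.1259] yaw 178.9144735054758 q [ 0.3221  0.7547 -0.5072  2.1824  1.2298  0.3732  0.3301] F [ 0.2881 -0.6967 -2.058 ] open 9.657757133407793 t 21.4167
shift units [-2.4467  0.0855  0.9799]
turn units [-0.0299 -0.0104  0.0165]
shift after turn [-2.4453  0.0868  0.9833]
```

drive_tool:
  deltas:
    - {"x": -0.2, "y": 0.04, "z": 0.1, "rx": 0, "ry": 0, "rz": 0, "gripper": 4}
    - {"x": -0.3, "y": 0.04, "z": 0.2, "rx": 0, "ry": 0, "rz": 0, "gripper": 4}
    - {"x": -0.35, "y": 0, "z": 0.2, "rx": 0, "ry": 0, "rz": 0, "gripper": 4}
    - {"x": -0.35, "y": 0, "z": 0.15, "rx": 0, "ry": 0, "rz": 0, "gripper": 4}
    - {"x": -0.35, "y": 0, "z": 0.1, "rx": 0, "ry": 0, "rz": 0, "gripper": 4}
    - {"x": -0.3, "y": 0, "z": 0.08, "rx": 0, "ry": 0, "rz": 0, "gripper": 4}
    - {"x": -0.15, "y": 0, "z": 0.03, "rx": 0, "ry": 0, "rz": 0, "gripper": 4}
    - {"x": 0, "y": 0, "z": 0, "rx": 0, "ry": 0, "rz": 0, "gripper": 4}

```text
time_s: 22.08
position: [0.5742, -0.052, 0.1023]
eef_rot: [0.067, 0.012, 0.998, -0.003]
ft_force: [-1.1, -0.5, -3.1]
opening: 0.104
```

drive_tool:
  deltas:
    - {"x": -0.1, "y": 0, "z": 0.02, "rx": 0, "ry": 0, "rz": 0, "gripper": 4}
    - {"x": -0.1, "y": 0, "z": 0.02, "rx": 0, "ry": 0, "rz": 0, "gripper": 4}
    - {"x": 0, "y": 0, "z": 0, "rx": 0, "ry": 0, "rz": 0, "gripper": 4}

```text
time_s: 22.33
position: [0.5813, -0.0509, 0.1023]
eef_rot: [0.067, 0.01, 0.998, -0.003]
ft_force: [0.5, 1.1, -1.8]
opening: 0.107
```

```bash
python3 -c "
from h import *
plan([.592,-.05,.098],178.8,-7.7)"
```

```text
p [ 0.5813 -0.0509  0.1023] yaw 178.81918928327133 q [ 0.3522  0.8807 -0.595   1.923   1.0543  0.5316  0.5721] F [ 0.52    1.1216 -1.7694] open 9.410115458613548 t 22.3333
shift units [-0.25    0.0288  0.1425]
turn units [-0.0309 -0.0012  0.0028]
shift after turn [-0.25    0.0283  0.1427]
```

drive_tool:
  deltas:
    - {"x": -0.13, "y": 0.02, "z": 0.05, "rx": 0, "ry": 0, "rz": 0, "gripper": 4}
    - {"x": -0.12, "y": 0.01, "z": 0.1, "rx": 0, "ry": 0, "rz": 0, "gripper": 4}
    - {"x": 0.02, "y": 0, "z": 0.12, "rx": 0, "ry": 0, "rz": 0, "gripper": 4}
    - {"x": 0, "y": 0, "z": 0, "rx": 0, "ry": 0, "rz": 0, "gripper": 4}
    - {"x": 0, "y": 0, "z": 0, "rx": 0, "ry": 0, "rz": 0, "gripper": 4}

```text
time_s: 22.75
position: [0.591, -0.0497, 0.0922]
eef_rot: [0.066, 0.01, 0.998, -0.003]
ft_force: [0.7, -0.2, -1.5]
opening: 0.105
```

```bash
python3 -c "
from h import *
plan([.592,-.05,.08],178.8,-7.7)
p,R,s=pose();np.savez('w9',p=p,R=R);snap('wrist','w9');snap('scene','s9')"
```

```text
p [ 0.591  -0.0497  0.0922] yaw 178.86260444521213 q [ 0.3437  0.9051 -0.5897  1.8963  1.0575  0.5364  0.5774] F [ 0.6778 -0.1936 -1.4535] open 9.283245771349486 t 22.75
shift units [ 0.0142 -0.0062  0.305 ]
turn units [-0.0319 -0.0156  0.0091]
shift after turn [ 0.0147 -0.0074  0.305 ]
```

drive_tool:
  deltas:
    - {"x": 0, "y": 0, "z": 0.08, "rx": 0, "ry": 0, "rz": 0, "gripper": 4}
    - {"x": 0.02, "y": 0, "z": 0.1, "rx": 0, "ry": 0, "rz": 0, "gripper": 4}
    - {"x": 0.01, "y": 0, "z": 0.08, "rx": 0, "ry": 0, "rz": 0, "gripper": 4}
    - {"x": 0, "y": 0, "z": 0, "rx": 0, "ry": 0, "rz": 0, "gripper": 4}

```text
time_s: 23.18
position: [0.5911, -0.0499, 0.0815]
eef_rot: [0.066, 0.01, 0.998, -0.003]
ft_force: [-0.4, -1.0, -2.3]
opening: 0.105
```

drive_tool:
  deltas:
    - {"x": 0.01, "y": 0, "z": 0.06, "rx": 0, "ry": 0, "rz": 0, "gripper": 4}
    - {"x": 0.01, "y": 0, "z": 0.05, "rx": 0, "ry": 0, "rz": 0, "gripper": 4}
    - {"x": 0, "y": 0, "z": 0, "rx": 0, "ry": 0, "rz": 0, "gripper": 4}

```text
time_s: 23.43
position: [0.5913, -0.0498, 0.0774]
eef_rot: [0.067, 0.01, 0.998, -0.003]
ft_force: [0.1, -0.3, -3.1]
opening: 0.102
```

drive_tool:
  deltas:
    - {"x": 0, "y": 0, "z": 0.05, "rx": 0, "ry": 0, "rz": 0, "gripper": 4}
    - {"x": 0, "y": 0, "z": 0, "rx": 0, "ry": 0, "rz": 0, "gripper": 4}
    - {"x": 0, "y": 0, "z": 0.03, "rx": 0, "ry": 0, "rz": 0, "gripper": 4}
    - {"x": 0, "y": 0, "z": 0, "rx": 0, "ry": 0, "rz": 0, "gripper": 4}

```text
time_s: 23.77
position: [0.592, -0.0497, 0.0755]
eef_rot: [0.067, 0.01, 0.998, -0.003]
ft_force: [-2.6, -1.4, 4.5]
opening: 0.103
```

It seats at exactly the predicted height, with 4.5 N of contact force. I release and retreat.

drive_tool:
  deltas:
    - {"x": 0, "y": 0, "z": 0, "rx": 0, "ry": 0, "rz": 0, "gripper": 14}
    - {"x": 0, "y": 0, "z": 0, "rx": 0, "ry": 0, "rz": 0, "gripper": 22}
    - {"x": 0, "y": 0, "z": 0, "rx": 0, "ry": 0, "rz": 0, "gripper": 30}
    - {"x": 0, "y": 0, "z": 0, "rx": 0, "ry": 0, "rz": 0, "gripper": 30}
    - {"x": 0, "y": 0, "z": 0, "rx": 0, "ry": 0, "rz": 0, "gripper": 30}
    - {"x": 0, "y": 0, "z": -0.2, "rx": 0, "ry": 0, "rz": 0, "gripper": 30}
    - {"x": 0, "y": 0, "z": -0.5, "rx": 0, "ry": 0, "rz": 0, "gripper": 30}
    - {"x": 0.3, "y": 0, "z": -0.7, "rx": 0, "ry": 0, "rz": 0, "gripper": 30}
    - {"x": 0.5, "y": 0, "z": -0.7, "rx": 0, "ry": 0, "rz": 0, "gripper": 30}
    - {"x": 0.5, "y": 0, "z": -0.5, "rx": 0, "ry": 0, "rz": 0, "gripper": 30}
    - {"x": 0.5, "y": 0, "z": 0, "rx": 0, "ry": 0, "rz": 0, "gripper": 30}
    - {"x": 0, "y": 0, "z": 0, "rx": 0, "ry": 0, "rz": 0, "gripper": 30}

```text
time_s: 24.77
position: [0.5028, -0.0481, 0.1692]
eef_rot: [0.066, 0.009, 0.998, -0.004]
ft_force: [-1.4, -0.6, -0.5]
opening: 0.34
```

```bash
python3 -c "
from h import *
p,R,s=pose();np.savez('w10',p=p,R=R);snap('wrist','w10')
im=cv2.imread('pics/w10.png');snap('top','t10');t=cv2.imread('pics/t10.png')[150:260,230:370]
o=np.zeros((580,800,3),np.uint8);o[:500]=cv2.resize(im,(800,500));cv2.imwrite('pics/w10b.png',o[:500])
# predicted tray rim if seated
def P(z=.052):
  M=Rn.from_euler('z',-1,degrees=True).as_matrix();X=np.array([[-.0665,-.09,.036],[-.0665,.09,.036],[.0665,.09,.036],[.0665,-.09,.036],[-.03,0,.033],[.03,0,.033]])
  return np.array([.6122,-.0498,z])+X@M.T
print(w2px('wrist',P(),p,R)*1.25)
plan()"
```

```text
[[248.4433 319.8086]
 [554.4457 320.5326]
 [523.8513 471.5852]
 [278.7278 470.5461]
 [401.1554 366.4919]
 [401.1342 433.9723]]
p [ 0.5068 -0.0479  0.1687] yaw 178.8758775689352 q [ 0.4043  0.7091 -0.6543  2.1002  0.9977  0.5155  0.5545] F [ 0.7786 -0.16   -0.3246] open 30.40083562378762 t 24.8667
```

View pics/w10b.png

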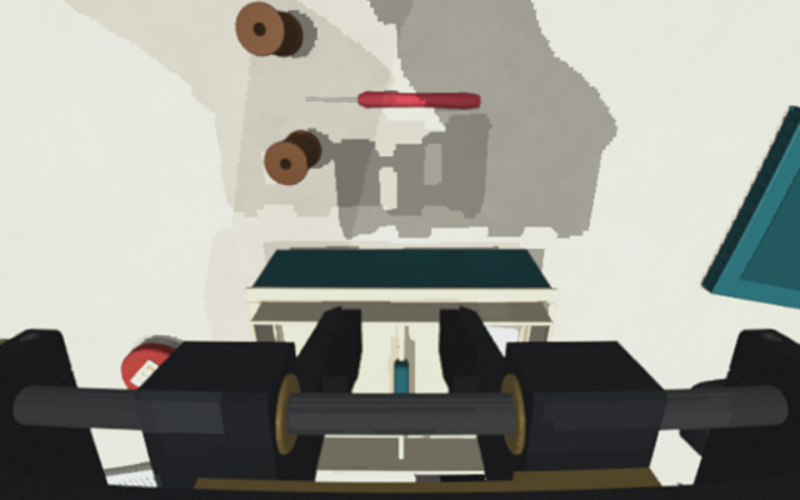

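The tray sits flush on the rim, with corners near (252,320) and (552,320) against a prediction of (248,320) and (554,320). That was view 15. Next is the tin, with the jaws along world x.

```bash
cat > red.py <<'E'
from h import *
def redc(name,z,p=None,R=None,win=None):
    im=cv2.imread(f'pics/{name}.png');hsv=cv2.cvtColor(im,cv2.COLOR_BGR2HSV)
    m=(((hsv[...,0]<8)|(hsv[...,0]>172))&(hsv[...,1]>130)&(hsv[...,2]>90)).astype(np.uint8)
    n,l,st,c=cv2.connectedComponentsWithStats(m);return [(st[i],c[i]) for i in range(1,n) if st[i,4]>60]
E
python3 -c "
from red import *
for a in redc('t10',0): print(a, px2w('top',a[0][:2]+a[0][2:4]/2-.5,.016))
plan([.648,-.261,.17],89,0)"
```

```text
(array([300, 115,  27,  17, 373], dtype=int32), array([312.8418, 122.9598])) [[ 0.8763 -0.1307  0.016 ]]
(array([343, 176,  19,  18, 134], dtype=int32), array([351.5224, 185.5522])) [[ 0.651  -0.2626  0.016 ]]
p [ 0.5068 -0.0479  0.1687] yaw 178.8758775689352 q [ 0.4043  0.7091 -0.6543  2.1002  0.9977  0.5155  0.5545] F [ 0.7786 -0.16   -0.3246] open 30.40083562378762 t 24.8667
shift units [-3.6054 -5.2564  0.4784]
turn units [ 0.8502  0.9093 13.048 ]
shift after turn [-5.2663  3.6225 -0.0322]
```

drive_tool:
  deltas:
    - {"x": -0.2, "y": -0.3, "z": 0.03, "rx": 0, "ry": 0, "rz": 0, "gripper": 86}
    - {"x": -0.4, "y": -0.58, "z": 0.05, "rx": 0, "ry": 0, "rz": 0, "gripper": 86}
    - {"x": -0.5, "y": -0.73, "z": 0.07, "rx": 0, "ry": 0, "rz": 0, "gripper": 86}
    - {"x": -0.5, "y": -0.73, "z": 0.07, "rx": 0, "ry": 0, "rz": 0, "gripper": 86}
    - {"x": -0.5, "y": -0.73, "z": 0.07, "rx": 0, "ry": 0, "rz": 0, "gripper": 86}
    - {"x": -0.5, "y": -0.73, "z": 0.07, "rx": 0, "ry": 0, "rz": 0, "gripper": 86}
    - {"x": -0.5, "y": -0.73, "z": 0.06, "rx": 0, "ry": 0, "rz": 0, "gripper": 86}
    - {"x": -0.35, "y": -0.5, "z": 0.05, "rx": 0, "ry": 0, "rz": 0, "gripper": 86}
    - {"x": -0.15, "y": -0.23, "z": 0.01, "rx": 0, "ry": 0, "rz": 0, "gripper": 86}
    - {"x": 0, "y": 0, "z": 0, "rx": 0, "ry": 0, "rz": 0, "gripper": 86}

```text
time_s: 25.7
position: [0.6491, -0.2652, 0.168]
eef_rot: [0.067, 0.013, 0.998, -0.003]
ft_force: [-0.6, 0.7, 0.6]
opening: 0.973
```

drive_tool:
  deltas:
    - {"x": 0, "y": 0, "z": 0, "rx": 0.057, "ry": 0.06, "rz": 0.87, "gripper": 86}
    - {"x": 0, "y": 0, "z": 0, "rx": 0.057, "ry": 0.06, "rz": 0.87, "gripper": 86}
    - {"x": 0, "y": 0, "z": 0, "rx": 0.057, "ry": 0.06, "rz": 0.87, "gripper": 86}
    - {"x": 0, "y": 0, "z": 0, "rx": 0.057, "ry": 0.06, "rz": 0.87, "gripper": 86}
    - {"x": 0, "y": 0, "z": 0, "rx": 0.057, "ry": 0.06, "rz": 0.87, "gripper": 86}
    - {"x": 0, "y": 0, "z": 0, "rx": 0.057, "ry": 0.06, "rz": 0.87, "gripper": 86}
    - {"x": 0, "y": 0, "z": 0, "rx": 0.057, "ry": 0.06, "rz": 0.87, "gripper": 86}
    - {"x": 0, "y": 0, "z": 0, "rx": 0.057, "ry": 0.06, "rz": 0.87, "gripper": 86}
    - {"x": 0, "y": 0, "z": 0, "rx": 0.057, "ry": 0.06, "rz": 0.87, "gripper": 86}
    - {"x": 0, "y": 0, "z": 0, "rx": 0.057, "ry": 0.06, "rz": 0.87, "gripper": 86}
    - {"x": 0, "y": 0, "z": 0, "rx": 0.057, "ry": 0.06, "rz": 0.87, "gripper": 86}
    - {"x": 0, "y": 0, "z": 0, "rx": 0.057, "ry": 0.06, "rz": 0.87, "gripper": 86}
    - {"x": 0, "y": 0, "z": 0, "rx": 0.057, "ry": 0.06, "rz": 0.87, "gripper": 86}
    - {"x": 0, "y": 0, "z": 0, "rx": 0.057, "ry": 0.06, "rz": 0.87, "gripper": 86}
    - {"x": 0, "y": 0, "z": 0, "rx": 0.057, "ry": 0.06, "rz": 0.87, "gripper": 86}
    - {"x": 0, "y": 0, "z": 0, "rx": 0, "ry": 0, "rz": 0, "gripper": 86}
    - {"x": 0, "y": 0, "z": 0, "rx": 0, "ry": 0, "rz": 0, "gripper": 86}

```text
time_s: 27.12
position: [0.6478, -0.2598, 0.1688]
eef_rot: [-0.0, 0.712, 0.702, -0.0]
ft_force: [-0.8, 0.7, -0.2]
opening: 0.978
```

```bash
python3 -c "
from red import *
p,R,s=pose();snap('wrist','w11')
for a in redc('w11',0): print(a, px2w('wrist',a[0][:2]+a[0][2:4]/2-.5,[.018],p,R))
plan([.648,-.261,.05],89,0);print(np.degrees(np.arccos(-R[2,2])))"
```

```text
(array([ 565,    0,   72,   93, 5877], dtype=int32), array([600.7878,  44.4349])) [[ 0.8806 -0.1388  0.018 ]]
(array([ 289,  158,   73,   70, 2426], dtype=int32), array([324.9324, 191.23  ])) [[ 0.6513 -0.2622  0.018 ]]
p [ 0.6477 -0.26    0.1688] yaw 89.18419491215425 q [ 0.5156  0.9066 -0.4158  1.3846  0.4061  0.9357 -0.0144] F [-0.6111 -0.0685  0.337 ] open 86.3269697435962 t 27.1667
shift units [-0.026   0.0106  2.971 ]
turn units [-0.0048 -0.0021  0.0268]
shift after turn [-0.0253  0.009   2.971 ]
0.034610956537415666
```

drive_tool:
  deltas:
    - {"x": -0.04, "y": 0.05, "z": 0.4, "rx": 0, "ry": 0, "rz": 0, "gripper": 88}
    - {"x": 0, "y": 0, "z": 0.8, "rx": 0, "ry": 0, "rz": 0, "gripper": 88}
    - {"x": 0, "y": 0, "z": 0.8, "rx": 0, "ry": 0, "rz": 0, "gripper": 88}
    - {"x": 0, "y": 0, "z": 0.7, "rx": 0, "ry": 0, "rz": 0, "gripper": 88}
    - {"x": 0, "y": 0, "z": 0.5, "rx": 0, "ry": 0, "rz": 0, "gripper": 88}
    - {"x": 0, "y": 0, "z": 0.35, "rx": 0, "ry": 0, "rz": 0, "gripper": 88}
    - {"x": 0, "y": 0, "z": 0.2, "rx": 0, "ry": 0, "rz": 0, "gripper": 88}
    - {"x": 0, "y": 0, "z": 0, "rx": 0, "ry": 0, "rz": 0, "gripper": 88}
    - {"x": 0, "y": 0, "z": 0, "rx": 0, "ry": 0, "rz": 0, "gripper": 88}
    - {"x": 0, "y": 0, "z": 0, "rx": 0, "ry": 0, "rz": 0, "gripper": 55}
    - {"x": 0, "y": 0, "z": 0, "rx": 0, "ry": 0, "rz": 0, "gripper": 55}
    - {"x": 0, "y": 0, "z": 0, "rx": 0, "ry": 0, "rz": 0, "gripper": 55}
    - {"x": 0, "y": 0, "z": 0, "rx": 0, "ry": 0, "rz": 0, "gripper": 55}
    - {"x": 0, "y": 0, "z": 0, "rx": 0, "ry": 0, "rz": 0, "gripper": 55}
  grip_force: 15

```text
time_s: 28.33
position: [0.6503, -0.263, 0.0203]
eef_rot: [0.001, 0.714, 0.701, 0.0]
ft_force: [-0.4, -0.6, 4.5]
opening: 0.738
```

The tin is gripped with a 65 mm opening. I lift it.

drive_tool:
  deltas:
    - {"x": 0, "y": 0, "z": -0.3, "rx": 0, "ry": 0, "rz": 0, "gripper": 55}
    - {"x": 0, "y": 0, "z": -0.7, "rx": 0, "ry": 0, "rz": 0, "gripper": 55}
    - {"x": 0, "y": 0, "z": -0.8, "rx": 0, "ry": 0, "rz": 0, "gripper": 55}
    - {"x": 0, "y": 0, "z": -0.7, "rx": 0, "ry": 0, "rz": 0, "gripper": 55}
    - {"x": 0, "y": 0, "z": -0.5, "rx": 0, "ry": 0, "rz": 0, "gripper": 55}
    - {"x": 0, "y": 0, "z": 0, "rx": 0, "ry": 0, "rz": 0, "gripper": 55}
    - {"x": 0, "y": 0, "z": 0, "rx": 0, "ry": 0, "rz": 0, "gripper": 55}

```text
time_s: 28.92
position: [0.6501, -0.2629, 0.1407]
eef_rot: [0.001, 0.714, 0.701, 0.0]
ft_force: [-0.2, 0.2, -0.6]
opening: 0.739
```

```bash
python3 -c "
from red import *
p,R,s=pose();snap('wrist','w12')
for a in redc('w12',0): print(a)
# predicted tin top circle bbox if level under grip
ang=np.linspace(0,6.28,60);c=p+[0,0,0]
X=np.c_[c[0]+.033*np.cos(ang),c[1]+.033*np.sin(ang),np.full(60,p[2]-.0203+.022)]
q=w2px('wrist',X,p,R);print(q.min(0),q.max(0))
plan([.611,-.0943,p[2]],89,0)"
```

```text
(array([ 588,    0,   52,   87, 4129], dtype=int32), array([614.9099,  42.5142]))
(array([ 257,  208,  135,  107, 4392], dtype=int32), array([334.163 , 242.9208]))
(array([262, 308,  43,   7, 216], dtype=int32), array([283.3009, 311.2269]))
[248.2282 209.825 ] [395.6709 339.8235]
p [ 0.649  -0.2627  0.139 ] yaw 88.95941489152395 q [ 0.5122  0.9443 -0.4033  1.3951  0.423   0.8889 -0.0279] F [-0.0222  0.1564 -1.1918] open 64.64351878979706 t 28.9667
shift units [ 4.1921 -1.0261 -0.0442]
turn units [-0.0093  0.0047 -0.0059]
shift after turn [ 4.1928 -1.0231 -0.0429]
```

drive_tool:
  deltas:
    - {"x": 0.3, "y": -0.08, "z": 0, "rx": 0, "ry": 0, "rz": 0, "gripper": 55}
    - {"x": 0.6, "y": -0.15, "z": 0, "rx": 0, "ry": 0, "rz": 0, "gripper": 55}
    - {"x": 0.7, "y": -0.17, "z": 0, "rx": 0, "ry": 0, "rz": 0, "gripper": 55}
    - {"x": 0.7, "y": -0.17, "z": 0, "rx": 0, "ry": 0, "rz": 0, "gripper": 55}
    - {"x": 0.7, "y": -0.17, "z": 0, "rx": 0, "ry": 0, "rz": 0, "gripper": 55}
    - {"x": 0.6, "y": -0.15, "z": 0, "rx": 0, "ry": 0, "rz": 0, "gripper": 55}
    - {"x": 0.4, "y": -0.09, "z": 0, "rx": 0, "ry": 0, "rz": 0, "gripper": 55}
    - {"x": 0.19, "y": -0.05, "z": 0, "rx": 0, "ry": 0, "rz": 0, "gripper": 55}
    - {"x": 0, "y": 0, "z": 0, "rx": 0, "ry": 0, "rz": 0, "gripper": 55}
    - {"x": 0, "y": 0, "z": 0, "rx": 0, "ry": 0, "rz": 0, "gripper": 55}

```text
time_s: 29.8
position: [0.611, -0.0953, 0.1381]
eef_rot: [-0.0, 0.714, 0.701, -0.001]
ft_force: [-0.0, -1.0, -0.5]
opening: 0.733
```

```bash
python3 -c "
from red import *
plan([.611,-.0945,.078],89,0)"
```

```text
p [ 0.611  -0.0953  0.1381] yaw 88.94202268931116 q [ 0.2791  0.8449 -0.3621  1.6745  0.4247  0.703  -0.3185] F [-0.0175 -1.0478 -0.4565] open 64.57333137131258 t 29.8
shift units [0.0231 0.0025 1.5036]
turn units [-0.0158  0.0121 -0.0084]
shift after turn [ 0.0209 -0.0004  1.5036]
```

drive_tool:
  deltas:
    - {"x": 0.02, "y": 0, "z": 0.25, "rx": 0, "ry": 0, "rz": 0, "gripper": 55}
    - {"x": 0, "y": 0, "z": 0.4, "rx": 0, "ry": 0, "rz": 0, "gripper": 55}
    - {"x": 0, "y": 0, "z": 0.4, "rx": 0, "ry": 0, "rz": 0, "gripper": 55}
    - {"x": 0, "y": 0, "z": 0.25, "rx": 0, "ry": 0, "rz": 0, "gripper": 55}
    - {"x": 0, "y": 0, "z": 0.15, "rx": 0, "ry": 0, "rz": 0, "gripper": 55}
    - {"x": 0, "y": 0, "z": 0.08, "rx": 0, "ry": 0, "rz": 0, "gripper": 55}
    - {"x": 0, "y": 0, "z": 0, "rx": 0, "ry": 0, "rz": 0, "gripper": 55}

```text
time_s: 30.38
position: [0.6112, -0.0941, 0.0771]
eef_rot: [-0.0, 0.714, 0.7, -0.001]
ft_force: [0.0, 0.7, -0.3]
opening: 0.736
```

drive_tool:
  deltas:
    - {"x": 0, "y": 0, "z": 0.035, "rx": 0, "ry": 0, "rz": 0, "gripper": 55}
    - {"x": 0, "y": 0, "z": 0, "rx": 0, "ry": 0, "rz": 0, "gripper": 55}
    - {"x": 0, "y": 0, "z": 0, "rx": 0, "ry": 0, "rz": 0, "gripper": 67}
    - {"x": 0, "y": 0, "z": 0, "rx": 0, "ry": 0, "rz": 0, "gripper": 71}
    - {"x": 0, "y": 0, "z": 0, "rx": 0, "ry": 0, "rz": 0, "gripper": 75}
    - {"x": 0, "y": 0, "z": 0, "rx": 0, "ry": 0, "rz": 0, "gripper": 75}
    - {"x": 0, "y": 0, "z": 0, "rx": 0, "ry": 0, "rz": 0, "gripper": 75}
    - {"x": 0, "y": 0, "z": -0.2, "rx": 0, "ry": 0, "rz": 0, "gripper": 75}
    - {"x": 0, "y": 0, "z": -0.5, "rx": 0, "ry": 0, "rz": 0, "gripper": 75}
    - {"x": -0.2, "y": 0, "z": -0.8, "rx": 0, "ry": 0, "rz": 0, "gripper": 75}
    - {"x": -0.4, "y": -0.2, "z": -0.8, "rx": 0, "ry": 0, "rz": 0, "gripper": 75}
    - {"x": -0.4, "y": -0.4, "z": -0.5, "rx": 0, "ry": 0, "rz": 0, "gripper": 75}
    - {"x": 0, "y": 0, "z": 0, "rx": 0, "ry": 0, "rz": 0, "gripper": 75}
    - {"x": 0, "y": 0, "z": 0, "rx": 0, "ry": 0, "rz": 0, "gripper": 75}

```text
time_s: 31.55
position: [0.5868, -0.1345, 0.1901]
eef_rot: [0.001, 0.714, 0.7, 0.0]
ft_force: [-0.4, 0.6, 0.1]
opening: 0.854
```

```bash
python3 -c "
from red import *
p,R,s=pose();np.savez('w13',p=p,R=R);snap('wrist','w13')
for a in redc('w13',0): print(a)
ang=np.linspace(0,6.28,60)
X=np.c_[.6112+.033*np.cos(ang),-.0941+.033*np.sin(ang),np.full(60,.077)]
q=w2px('wrist',X,p,R);print(q.min(0),q.max(0))
# lid: handle from top image
H=np.array([[.5313,.3464],[.5128,.2573]]);C=np.array([[.6118,.3819],[.5722,.1932],[.4325,.2216],[.4708,.4089]])
an=lambda v:np.degrees(np.arctan2(v[1],v[0]))
print(H.mean(0),C.mean(0),an(H[0]-H[1])-90,an(C[0]-C[1])-90,an(C[3]-C[2])-90,an(C[0]-C[3]),an(C[1]-C[2]))
plan([.47,.29,.25],78,0);plan([.47,.29,.25])"
```

```text
(array([139,  34,  17,  89, 763], dtype=int32), array([147.0223,  76.8073]))
(array([ 309,  104,   87,   87, 3620], dtype=int32), array([351.5075, 145.3475]))
(array([ 585,  126,   55,   99, 4595], dtype=int32), array([614.2844, 176.0962]))
[308.1418 103.6798] [397.1249 192.6743]
[0.5221 0.3018] [0.5218 0.3014] -11.729764723710844 -11.851927037679758 -11.55679417374418 -10.840305454330553 -11.491222683268596
p [ 0.5868 -0.1331  0.1889] yaw 88.92681129141256 q [ 0.3742  0.759  -0.4038  1.6945  0.3992  0.7701 -0.239 ] F [1.0859 0.3093 0.7007] open 74.91829329854976 t 31.6
shift units [10.5199 -3.1156 -1.5311]
turn units [0.0046 0.0016 1.5892]
shift after turn [ 9.7388 -5.0541 -1.5268]
p [ 0.5868 -0.1331  0.1889] yaw 88.92681129141256 q [ 0.3742  0.759  -0.4038  1.6945  0.3992  0.7701 -0.239 ] F [1.0859 0.3093 0.7007] open 74.91829329854976 t 31.6
shift units [10.5199 -3.1156 -1.5311]
```

The tin lies where predicted: box (309–396, 104–191) against (308–397, 104–193). The lid is at about (0.522,0.302), yaw -11.6°. I route there on the robot's side, well away from the clothes.

drive_tool:
  deltas:
    - {"x": 0, "y": -0.4, "z": 0, "rx": 0, "ry": 0, "rz": 0, "gripper": 32}
    - {"x": 0, "y": -0.8, "z": 0, "rx": 0, "ry": 0, "rz": 0, "gripper": 32}
    - {"x": 0, "y": -0.9, "z": 0, "rx": 0, "ry": 0, "rz": 0, "gripper": 32}
    - {"x": 0.2, "y": -0.8, "z": 0, "rx": 0, "ry": 0, "rz": 0, "gripper": 32}
    - {"x": 0.5, "y": -0.5, "z": 0, "rx": 0, "ry": 0, "rz": 0, "gripper": 32}
    - {"x": 0.8, "y": -0.2, "z": 0, "rx": 0, "ry": 0, "rz": 0, "gripper": 32}
    - {"x": 0.8, "y": 0, "z": 0, "rx": 0, "ry": 0, "rz": 0, "gripper": 32}
    - {"x": 0.8, "y": 0, "z": 0, "rx": 0, "ry": 0, "rz": 0, "gripper": 32}
    - {"x": 0.8, "y": 0, "z": 0, "rx": 0, "ry": 0, "rz": 0, "gripper": 32}
    - {"x": 0.8, "y": 0, "z": 0, "rx": 0, "ry": 0, "rz": 0, "gripper": 32}
    - {"x": 0.8, "y": 0, "z": 0, "rx": 0, "ry": 0, "rz": 0, "gripper": 32}
    - {"x": 0.8, "y": 0, "z": 0, "rx": 0, "ry": 0, "rz": 0, "gripper": 32}
    - {"x": 0.8, "y": 0, "z": 0, "rx": 0, "ry": 0, "rz": 0, "gripper": 32}
    - {"x": 0.8, "y": 0, "z": 0, "rx": 0, "ry": 0, "rz": 0, "gripper": 32}
    - {"x": 0.6, "y": 0, "z": 0, "rx": 0, "ry": 0, "rz": 0, "gripper": 32}
    - {"x": 0.4, "y": 0, "z": 0, "rx": 0, "ry": 0, "rz": 0.5, "gripper": 32}
    - {"x": 0, "y": 0, "z": 0, "rx": 0, "ry": 0, "rz": 0.5, "gripper": 32}
    - {"x": 0, "y": 0, "z": 0, "rx": 0, "ry": 0, "rz": 0.5, "gripper": 32}
    - {"x": 0, "y": 0, "z": 0, "rx": 0, "ry": 0, "rz": 0, "gripper": 32}
    - {"x": 0, "y": 0, "z": 0, "rx": 0, "ry": 0, "rz": 0, "gripper": 32}

```text
time_s: 33.27
position: [0.4485, 0.2263, 0.1875]
eef_rot: [-0.0, 0.773, 0.635, -0.001]
ft_force: [-0.0, 0.8, -0.0]
opening: 0.363
```

```bash
python3 -c "
from red import *
p,R,s=pose();np.savez('w14',p=p,R=R);snap('wrist','w14')
plan([.518,.282,.19],78.4,0)
th=np.radians(-11.6);M=Rn.from_euler('z',th).as_matrix()
X=np.array([[-.006,-.043,.043],[.006,.043,.043],[-.073,-.0965,.015],[.073,-.0965,.015],[.073,.0965,.015],[-.073,.0965,.015]])
print(w2px('wrist',np.array([.522,.3016,0])+X@M.T,p,R))"
```

```text
p [0.4486 0.226  0.1877] yaw 78.80723118997024 q [-0.4052  0.6391 -0.2443  1.9935  0.2824  0.543  -1.0418] F [-0.0485  0.4525  0.3718] open 32.046777912277264 t 33.3167
shift units [ 1.7109  1.4292 -0.0627]
turn units [-0.0123  0.0095  0.0592]
shift after turn [ 1.721   1.4171 -0.0587]
[[383.1864 139.1037]
 [405.109   26.5831]
 [304.1903 191.5633]
 [455.8536 192.9331]
 [481.3448 -32.8906]
 [303.3212 -38.4026]]
```

```bash
python3 -c "
from red import *
d=np.load('w14.npz');p,R=d['p'],d['R']
im=cv2.imread('pics/w14.png');hsv=cv2.cvtColor(im,cv2.COLOR_BGR2HSV)
m=np.zeros(im.shape[:2],np.uint8);w=np.s_[5:170,345:440];m[w]=((hsv[w][...,1]<90)&(hsv[w][...,2]>120))
n,l,st,c=cv2.connectedComponentsWithStats(m)
for i in range(1,n):
  if st[i,4]>100:
    print(st[i],c[i]);pts=np.argwhere(l==i)[:,::-1].astype(np.float32);b=cv2.boxPoints(cv2.minAreaRect(pts));print(b)
    e=px2w('wrist',b,.043,p,R);print(e,e.mean(0))
    for r in range(st[i,1],st[i,1]+st[i,3],12): 
      xs=np.where(l[r]==i)[0];print(r,xs.min(),xs.max(),px2w('wrist',[xs.mean(),r],.043,p,R)[0])"
```

```text
[ 384   22   22  112 1684] [394.3444  76.3848]
[[383.6557 132.8782]
 [389.4441  21.4516]
 [405.4529  22.2833]
 [399.6645 133.7098]]
[[0.5086 0.2657 0.043 ]
 [0.5252 0.3483 0.043 ]
 [0.5372 0.3455 0.043 ]
 [0.5215 0.2625 0.043 ]] [0.5231 0.3055 0.043 ]
22 394 400 [0.5308 0.3468 0.043 ]
34 389 404 [0.5293 0.3384 0.043 ]
46 389 404 [0.528  0.3299 0.043 ]
58 388 403 [0.5261 0.3213 0.043 ]
70 388 402 [0.5244 0.3125 0.043 ]
82 387 401 [0.5224 0.3037 0.043 ]
94 386 400 [0.5204 0.2948 0.043 ]
106 386 399 [0.5187 0.2856 0.043 ]
118 386 398 [0.517  0.2763 0.043 ]
130 384 397 [0.5145 0.2669 0.043 ]
```

drive_tool:
  deltas:
    - {"x": 0.4, "y": 0.35, "z": 0, "rx": 0, "ry": 0, "rz": 0, "gripper": 32}
    - {"x": 0.6, "y": 0.5, "z": 0.2, "rx": 0, "ry": 0, "rz": 0, "gripper": 32}
    - {"x": 0.5, "y": 0.4, "z": 0.4, "rx": 0, "ry": 0, "rz": 0, "gripper": 32}
    - {"x": 0.24, "y": 0.16, "z": 0.7, "rx": 0, "ry": 0, "rz": 0, "gripper": 32}
    - {"x": 0, "y": 0, "z": 0.7, "rx": 0, "ry": 0, "rz": 0, "gripper": 32}
    - {"x": 0, "y": 0, "z": 0.6, "rx": 0, "ry": 0, "rz": 0, "gripper": 32}
    - {"x": 0, "y": 0, "z": 0.3, "rx": 0, "ry": 0, "rz": 0, "gripper": 32}
    - {"x": 0, "y": 0, "z": 0, "rx": 0, "ry": 0, "rz": 0, "gripper": 32}
    - {"x": 0, "y": 0, "z": 0, "rx": 0, "ry": 0, "rz": 0, "gripper": 32}
  grip_force: 40

```text
time_s: 34.07
position: [0.518, 0.2824, 0.0722]
eef_rot: [-0.0, 0.773, 0.634, -0.001]
ft_force: [-0.2, -0.7, -0.3]
opening: 0.363
```

```bash
python3 -c "
from h import *
plan([.5187,.2839,.035],78.6,0)"
```

```text
p [0.518  0.2824 0.0722] yaw 78.66683745350865 q [-0.4711  0.9043 -0.186   1.7945  0.3241  0.4739 -1.0754] F [-0.2033 -0.6681 -0.3189] open 31.995907692223295 t 34.0667
shift units [0.0399 0.0104 0.9308]
turn units [-0.0077  0.0078  0.0097]
shift after turn [0.039  0.0095 0.9309]
```

drive_tool:
  deltas:
    - {"x": 0.03, "y": 0.01, "z": 0.35, "rx": 0, "ry": 0, "rz": 0, "gripper": 32}
    - {"x": 0, "y": 0, "z": 0.3, "rx": 0, "ry": 0, "rz": 0, "gripper": 32}
    - {"x": 0, "y": 0, "z": 0.18, "rx": 0, "ry": 0, "rz": 0, "gripper": 32}
    - {"x": 0, "y": 0, "z": 0.09, "rx": 0, "ry": 0, "rz": 0, "gripper": 32}
    - {"x": 0, "y": 0, "z": 0, "rx": 0, "ry": 0, "rz": 0, "gripper": 32}
    - {"x": 0, "y": 0, "z": 0, "rx": 0, "ry": 0, "rz": 0, "gripper": 4}
    - {"x": 0, "y": 0, "z": 0, "rx": 0, "ry": 0, "rz": 0, "gripper": 4}
    - {"x": 0, "y": 0, "z": 0, "rx": 0, "ry": 0, "rz": 0, "gripper": 4}
    - {"x": 0, "y": 0, "z": 0, "rx": 0, "ry": 0, "rz": 0, "gripper": 4}
    - {"x": 0, "y": 0, "z": 0, "rx": 0, "ry": 0, "rz": 0, "gripper": 4}
    - {"x": 0, "y": 0, "z": 0, "rx": 0, "ry": 0, "rz": 0, "gripper": 4}

```text
time_s: 34.98
position: [0.5192, 0.2838, 0.036]
eef_rot: [0.0, 0.774, 0.634, 0.0]
ft_force: [0.3, -0.1, 2.7]
opening: 0.128
```

```bash
python3 -c "
from h import *
plan()"
```

```text
p [0.5192 0.2838 0.036 ] yaw 78.63202863651271 q [-0.4863  0.9644 -0.1612  1.7955  0.3395  0.4082 -1.0905] F [ 0.3106 -0.0627  2.7404] open 11.320707695084057 t 34.9833
```

The lid handle is gripped (11.3 mm). I lift and swing back on the robot's side.

drive_tool:
  deltas:
    - {"x": 0, "y": 0, "z": -0.2, "rx": 0, "ry": 0, "rz": 0, "gripper": 4}
    - {"x": 0, "y": 0, "z": -0.5, "rx": 0, "ry": 0, "rz": 0, "gripper": 4}
    - {"x": 0, "y": 0, "z": -0.7, "rx": 0, "ry": 0, "rz": 0, "gripper": 4}
    - {"x": 0, "y": -0.2, "z": -0.7, "rx": 0, "ry": 0, "rz": 0, "gripper": 4}
    - {"x": 0, "y": -0.4, "z": -0.6, "rx": 0, "ry": 0, "rz": 0, "gripper": 4}
    - {"x": 0, "y": -0.6, "z": -0.3, "rx": 0, "ry": 0, "rz": 0, "gripper": 4}
    - {"x": 0, "y": -0.5, "z": 0, "rx": 0, "ry": 0, "rz": 0, "gripper": 4}
    - {"x": 0, "y": -0.3, "z": 0, "rx": 0, "ry": 0, "rz": 0, "gripper": 4}
    - {"x": 0, "y": 0, "z": 0, "rx": 0, "ry": 0, "rz": -0.38, "gripper": 4}
    - {"x": 0, "y": 0, "z": 0, "rx": 0, "ry": 0, "rz": -0.38, "gripper": 4}
    - {"x": 0, "y": 0, "z": 0, "rx": 0, "ry": 0, "rz": -0.38, "gripper": 4}
    - {"x": 0, "y": 0, "z": 0, "rx": 0, "ry": 0, "rz": -0.38, "gripper": 4}
    - {"x": 0, "y": 0, "z": 0, "rx": 0, "ry": 0, "rz": 0, "gripper": 4}
    - {"x": 0, "y": 0, "z": 0, "rx": 0, "ry": 0, "rz": 0, "gripper": 4}

```text
time_s: 36.15
position: [0.4401, 0.2991, 0.1556]
eef_rot: [-0.0, 0.713, 0.701, -0.001]
ft_force: [0.2, 0.3, -3.1]
opening: 0.129
```

```bash
python3 -c "
from h import *
plan([.445,-.07,.155],89,0)
p,R,s=pose();snap('wrist','w15');np.savez('w15',p=p,R=R)
# is lid held level: handle/plate predicted corners vs image edges
M=R@np.diag([1,1,1])
c=p-np.array([0,0,.036])+R[:,0]*.02
X=[c+R[:,0]*a+R[:,1]*b+np.array([0,0,.015]) for a,b in((.0965,.073),(.0965,-.073))]
print(w2px('wrist',X,p,R))
im=cv2.imread('pics/w15.png').astype(int);t=((im[...,1]-im[...,2])>40)
for u in (200,260,320,380,440): print(u,np.where(t[:330,u])[0][:1])
for v in (120,180): print(v,np.where(t[v])[0][[0,-1]] if t[v].any() else None)"
```

```text
p [0.4401 0.2991 0.1556] yaw 89.02795784471603 q [-0.5265  0.722  -0.2591  1.9318  0.341   0.5312 -1.0369] F [ 0.1715  0.2557 -3.1214] open 11.336322497950993 t 36.15
shift units [-9.225   0.2783  0.023 ]
turn units [-0.0069  0.007   0.0041]
shift after turn [-9.2249  0.2828  0.0155]
[[494.3671   5.8033]
 [149.9995   5.3386]]
200 [2]
260 [0]
320 [0]
380 [1]
440 [3]
120 [  0 477]
180 [  0 469]
```

drive_tool:
  deltas:
    - {"x": -0.3, "y": 0, "z": 0, "rx": 0, "ry": 0, "rz": 0, "gripper": 4}
    - {"x": -0.6, "y": 0, "z": 0, "rx": 0, "ry": 0, "rz": 0, "gripper": 4}
    - {"x": -0.7, "y": 0, "z": 0, "rx": 0, "ry": 0, "rz": 0, "gripper": 4}
    - {"x": -0.7, "y": 0, "z": 0, "rx": 0, "ry": 0, "rz": 0, "gripper": 4}
    - {"x": -0.7, "y": 0, "z": 0, "rx": 0, "ry": 0, "rz": 0, "gripper": 4}
    - {"x": -0.7, "y": 0, "z": 0, "rx": 0, "ry": 0, "rz": 0, "gripper": 4}
    - {"x": -0.7, "y": 0, "z": 0, "rx": 0, "ry": 0, "rz": 0, "gripper": 4}
    - {"x": -0.7, "y": 0, "z": 0, "rx": 0, "ry": 0, "rz": 0, "gripper": 4}
    - {"x": -0.7, "y": 0, "z": 0, "rx": 0, "ry": 0, "rz": 0, "gripper": 4}
    - {"x": -0.7, "y": 0, "z": 0, "rx": 0, "ry": 0, "rz": 0, "gripper": 4}
    - {"x": -0.7, "y": 0.05, "z": 0, "rx": 0, "ry": 0, "rz": 0, "gripper": 4}
    - {"x": -0.7, "y": 0.05, "z": 0, "rx": 0, "ry": 0, "rz": 0, "gripper": 4}
    - {"x": -0.7, "y": 0.05, "z": 0, "rx": 0, "ry": 0, "rz": 0, "gripper": 4}
    - {"x": -0.4, "y": 0.05, "z": 0, "rx": 0, "ry": 0, "rz": 0, "gripper": 4}
    - {"x": -0.2, "y": 0.05, "z": 0, "rx": 0, "ry": 0, "rz": 0, "gripper": 4}
    - {"x": 0, "y": 0, "z": 0, "rx": 0, "ry": 0, "rz": 0, "gripper": 4}
    - {"x": 0, "y": 0, "z": 0, "rx": 0, "ry": 0, "rz": 0, "gripper": 4}

```text
time_s: 37.62
position: [0.4446, -0.0682, 0.1558]
eef_rot: [-0.0, 0.713, 0.701, 0.0]
ft_force: [0.4, -0.2, -2.6]
opening: 0.134
```

```bash
python3 -c "
from h import *
plan([.55,-.0698,.137],89,0);plan([.612,-.0698,.137])"
```

```text
p [ 0.4446 -0.0682  0.1558] yaw 89.06921899230765 q [ 0.251   0.6595 -0.3168  2.1674  0.5284  0.3877 -0.5142] F [ 0.4025 -0.2071 -2.5799] open 11.822229143882815 t 37.6167
shift units [0.0033 2.6351 0.4699]
turn units [ 0.0016 -0.0026  0.0101]
shift after turn [0.0067 2.6352 0.4694]
p [ 0.4446 -0.0682  0.1558] yaw 89.06921899230765 q [ 0.251   0.6595 -0.3168  2.1674  0.5284  0.3877 -0.5142] F [ 0.4025 -0.2071 -2.5799] open 11.822229143882815 t 37.6167
shift units [0.0285 4.1849 0.4702]
```

drive_tool:
  deltas:
    - {"x": 0, "y": 0.3, "z": 0.05, "rx": 0, "ry": 0, "rz": 0, "gripper": 4}
    - {"x": 0, "y": 0.5, "z": 0.08, "rx": 0, "ry": 0, "rz": 0, "gripper": 4}
    - {"x": 0, "y": 0.5, "z": 0.1, "rx": 0, "ry": 0, "rz": 0, "gripper": 4}
    - {"x": 0, "y": 0.5, "z": 0.1, "rx": 0, "ry": 0, "rz": 0, "gripper": 4}
    - {"x": 0.02, "y": 0.5, "z": 0.1, "rx": 0, "ry": 0, "rz": 0, "gripper": 4}
    - {"x": 0, "y": 0.4, "z": 0.04, "rx": 0, "ry": 0, "rz": 0, "gripper": 4}
    - {"x": 0, "y": 0.3, "z": 0, "rx": 0, "ry": 0, "rz": 0, "gripper": 4}
    - {"x": 0, "y": 0.2, "z": 0, "rx": 0, "ry": 0, "rz": 0, "gripper": 4}

```text
time_s: 38.28
position: [0.5739, -0.0672, 0.1366]
eef_rot: [-0.0, 0.712, 0.703, 0.001]
ft_force: [0.6, -0.4, -3.3]
opening: 0.13
```

drive_tool:
  deltas:
    - {"x": 0, "y": 0.3, "z": 0, "rx": 0, "ry": 0, "rz": 0, "gripper": 4}
    - {"x": 0, "y": 0.3, "z": 0, "rx": 0, "ry": 0, "rz": 0, "gripper": 4}
    - {"x": 0, "y": 0.2, "z": 0, "rx": 0, "ry": 0, "rz": 0, "gripper": 4}
    - {"x": 0, "y": 0.15, "z": 0, "rx": 0, "ry": 0, "rz": 0, "gripper": 4}
    - {"x": 0, "y": 0, "z": 0, "rx": 0, "ry": 0, "rz": 0, "gripper": 4}
    - {"x": 0, "y": 0, "z": 0, "rx": 0, "ry": 0, "rz": 0, "gripper": 4}

```text
time_s: 38.78
position: [0.61, -0.0696, 0.1366]
eef_rot: [-0.0, 0.712, 0.702, -0.0]
ft_force: [-1.0, -0.0, -2.4]
opening: 0.13
```

```bash
python3 -c "
from h import *
plan([.6119,-.0699,.118],89,0)
p,R,s=pose();snap('wrist','w16');np.savez('w16',p=p,R=R)"
```

```text
p [ 0.61   -0.0696  0.1366] yaw 89.16698711896883 q [ 0.254   0.846  -0.3897  1.689   0.4577  0.6996 -0.3871] F [-1.0222 -0.013  -2.4459] open 11.489547184690688 t 38.7833
shift units [-0.0075  0.0475  0.466 ]
turn units [-0.0104  0.0014  0.0243]
shift after turn [-0.0074  0.0469  0.466 ]
```

drive_tool:
  deltas:
    - {"x": 0, "y": 0.05, "z": 0.12, "rx": 0, "ry": 0, "rz": 0, "gripper": 4}
    - {"x": 0, "y": 0, "z": 0.12, "rx": 0, "ry": 0, "rz": 0, "gripper": 4}
    - {"x": 0, "y": 0, "z": 0.1, "rx": 0, "ry": 0, "rz": 0, "gripper": 4}
    - {"x": 0, "y": 0, "z": 0.05, "rx": 0, "ry": 0, "rz": 0, "gripper": 4}
    - {"x": 0, "y": 0, "z": 0, "rx": 0, "ry": 0, "rz": 0, "gripper": 4}

```text
time_s: 39.25
position: [0.6119, -0.0706, 0.1203]
eef_rot: [-0.001, 0.713, 0.701, -0.001]
ft_force: [0.2, -0.7, -2.8]
opening: 0.134
```

drive_tool:
  deltas:
    - {"x": 0, "y": 0, "z": 0.06, "rx": 0, "ry": 0, "rz": 0, "gripper": 4}
    - {"x": 0, "y": 0, "z": 0.05, "rx": 0, "ry": 0, "rz": 0, "gripper": 4}
    - {"x": 0, "y": 0, "z": 0, "rx": 0, "ry": 0, "rz": 0, "gripper": 4}

```text
time_s: 39.5
position: [0.6123, -0.0705, 0.1164]
eef_rot: [-0.0, 0.713, 0.702, -0.0]
ft_force: [-0.4, 0.8, -2.4]
opening: 0.132
```

drive_tool:
  deltas:
    - {"x": 0, "y": 0, "z": 0.05, "rx": 0, "ry": 0, "rz": 0, "gripper": 4}
    - {"x": 0, "y": 0, "z": 0.04, "rx": 0, "ry": 0, "rz": 0, "gripper": 4}
    - {"x": 0, "y": 0, "z": 0.02, "rx": 0, "ry": 0, "rz": 0, "gripper": 4}
    - {"x": 0, "y": 0, "z": 0, "rx": 0, "ry": 0, "rz": 0, "gripper": 4}

```text
time_s: 39.83
position: [0.6125, -0.0706, 0.1123]
eef_rot: [-0.0, 0.713, 0.701, -0.0]
ft_force: [0.4, -0.8, -2.0]
opening: 0.128
```

drive_tool:
  deltas:
    - {"x": 0, "y": 0, "z": 0.03, "rx": 0, "ry": 0, "rz": 0, "gripper": 4}
    - {"x": 0, "y": 0, "z": 0, "rx": 0, "ry": 0, "rz": 0, "gripper": 4}
    - {"x": 0, "y": 0, "z": 0.03, "rx": 0, "ry": 0, "rz": 0, "gripper": 4}
    - {"x": 0, "y": 0, "z": 0, "rx": 0, "ry": 0, "rz": 0, "gripper": 4}

```text
time_s: 40.17
position: [0.6127, -0.0705, 0.1118]
eef_rot: [0.001, 0.713, 0.701, -0.0]
ft_force: [-4.2, -0.2, 11.4]
opening: 0.13
```

Seated at 0.112, as expected, with 11 N of contact force. I ease off, release and retreat up and back.

drive_tool:
  deltas:
    - {"x": 0, "y": 0, "z": -0.03, "rx": 0, "ry": 0, "rz": 0, "gripper": 8}
    - {"x": 0, "y": 0, "z": 0, "rx": 0, "ry": 0, "rz": 0, "gripper": 16}
    - {"x": 0, "y": 0, "z": 0, "rx": 0, "ry": 0, "rz": 0, "gripper": 24}
    - {"x": 0, "y": 0, "z": 0, "rx": 0, "ry": 0, "rz": 0, "gripper": 32}
    - {"x": 0, "y": 0, "z": 0, "rx": 0, "ry": 0, "rz": 0, "gripper": 32}
    - {"x": 0, "y": 0, "z": -0.2, "rx": 0, "ry": 0, "rz": 0, "gripper": 32}
    - {"x": 0, "y": 0, "z": -0.5, "rx": 0, "ry": 0, "rz": 0, "gripper": 32}
    - {"x": 0, "y": 0, "z": -0.7, "rx": 0, "ry": 0, "rz": 0, "gripper": 32}
    - {"x": -0.5, "y": -0.3, "z": -0.5, "rx": 0, "ry": 0, "rz": 0, "gripper": 32}
    - {"x": -0.7, "y": -0.5, "z": -0.3, "rx": 0, "ry": 0, "rz": 0, "gripper": 32}
    - {"x": -0.7, "y": -0.5, "z": 0, "rx": 0, "ry": 0, "rz": 0, "gripper": 32}
    - {"x": -0.7, "y": -0.5, "z": 0, "rx": 0, "ry": 0, "rz": 0, "gripper": 32}
    - {"x": -0.5, "y": -0.3, "z": 0, "rx": 0, "ry": 0, "rz": 0, "gripper": 32}
    - {"x": 0, "y": 0, "z": 0, "rx": 0, "ry": 0, "rz": 0, "gripper": 32}
    - {"x": 0, "y": 0, "z": 0, "rx": 0, "ry": 0, "rz": 0, "gripper": 32}

```text
time_s: 41.42
position: [0.5261, -0.1948, 0.1998]
eef_rot: [0.0, 0.714, 0.7, -0.0]
ft_force: [-0.4, -0.1, 0.0]
opening: 0.362
```

```bash
python3 -c "
from h import *
p,R,s=pose();plan();snap('wrist','w17');snap('scene','s17')
M=Rn.from_euler('z',-1,degrees=True).as_matrix()
X=np.array([[-.073,-.0965,.015],[.073,-.0965,.015],[.073,.0965,.015],[-.073,.0965,.015],[0,-.043,.043],[0,.043,.043]])@M.T+[.612,-.0500,.076]
print(w2px('wrist',X,p,R)*1.25)
a=cv2.resize(cv2.imread('pics/w17.png'),(592,370));b=cv2.imread('pics/s17.png')[150:310,150:530];b=cv2.resize(b,(592,230))
cv2.imwrite('pics/f.png',np.vstack([a,b]))
print(w2px('wrist',X,p,R)*.925, (w2px('scene',X)-[150,150])*[592/380,230/160]+[0,370])"
```

```text
p [ 0.5261 -0.1948  0.1998] yaw 88.90272559200756 q [ 0.5379  0.7038 -0.4502  1.8078  0.4378  0.7299 -0.1699] F [-0.3774 -0.0677  0.024 ] open 31.86955558525696 t 41.4167
[[ 419.3886  173.0822]
 [ 665.5508  174.94  ]
 [ 707.3467 -198.0551]
 [ 422.6428 -222.3384]
 [ 574.0507   69.3364]
 [ 589.192  -131.5959]]
[[ 310.3476  128.0808]
 [ 492.5076  129.4556]
 [ 523.4366 -146.5608]
 [ 312.7557 -164.5304]
 [ 424.7975   51.3089]
 [ 436.0021  -97.3809]] [[262.6059 439.0917]
 [299.3826 410.1073]
 [217.4317 393.6131]
 [176.3725 419.4598]
 [256.9052 406.6968]
 [219.1279 398.9581]]
```

View pics/f.png

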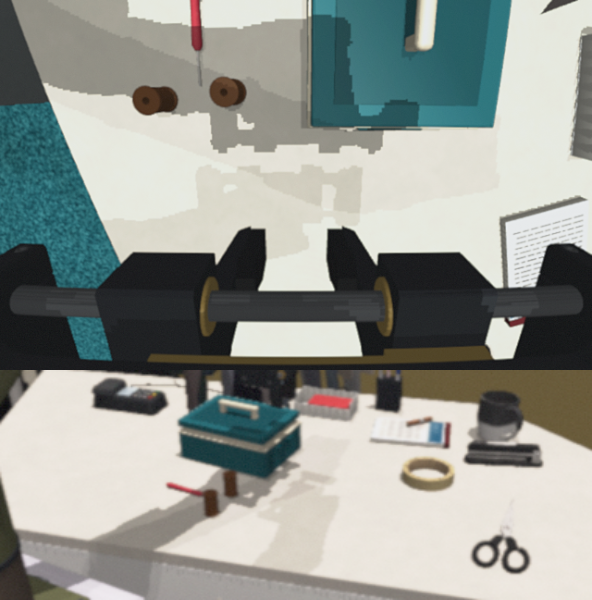

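The lid's near corners are at (310,126) and (494,128), against a prediction of (310,128) and (492,129) for a fully seated lid. The scene view shows it level over the box, with the bystanders in place. I hand in.

```bash
python3 -c "
from bench import workorder
print(workorder.sign_off())"
```

```text
the job is handed in; nothing more can be done
None
```

The sewing box is packed and the job is handed in, at about 41 s of robot time. No verdict was reported.

| Step | What I did | Last check |
|---|---|---|
| Spools | Blue in the right-hand (-y) socket, white in the left | Both seen upright inside their rings before the tray went over them; hidden from view since |
| Tray | Lowered level onto the rim | Contact at the predicted height; rim corners within about 4 px of prediction in the enlarged picture, flush with the box |
| Pin tin | Laid in the empty compartment | Outline within 2 px of the predicted circle lying flat |
| Lid | Put on over the tray | Contact at the predicted height; corners within 2 px of a fully seated lid; level in the scene view |

The shears, the seam ripper and the roll of tape were never approached closely. They looked undisturbed in the final picture, which I did not measure.

- **Spool grip:** the opening read about 23.5 mm on both spools where 27 was expected. Both were held upright and centred anyway.
- **Clothes corner:** a tip assumed at 90 mm height gave positions that disagreed between views by about 45 mm. Triangulation put the visible tip lower, near (0.626, 0.060, 0.04). I kept the hand on the robot's side, and no contact showed in the force readings.
- **Joint 6:** it came within 0.01 rad of its lower limit over the tray, so I reduced the hand's lean before going on.

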